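# Rotate the workpiece pallets to their own stations

## Robot

A 6-joint arm with a two-finger parallel gripper is mounted at the origin on the work surface. World frame = base frame: x ahead of the robot, y to its left, z up, the work surface at z = 0. Lengths are in m, angles in rad, forces in N, time in s.
With the tool pointing down it reaches from about 0.35 to 0.775 m from the base axis. Payload 7.3 kg.
Tool frame: the origin (TCP) lies midway between the tips of the shut fingers; the grasp point (between the pads) lies 19 mm behind it; z points along the fingers, y is the line along which they close (so a half turn about z gives the same grasp; the last joint's range is limited). The gripper opens to 92 mm and grips with 3 to 60 N. Pads are 19 mm wide; open, the fingers measure 130 mm over their backs; the gripper's body (75 mm by 190 mm) begins 47 mm behind the grasp point.
Start: joints at [-1.413, 0.342, 1.524, -0, 1.275, -0.146], TCP at [0.157, -0.501, 0.227] pointing down, gripper open.
Joint ranges: [-2.53, 2.53], [-0.77, 2.02], [0.04, 2.7], [-1, 4.14], [0.28, 2.66], [-3.11, 3.11]. Speed limits (rad/s): [2.57, 2.57, 3.14, 3.14, 3.14, 3.14].

## Interface

Orientations are given as [roll, pitch, yaw] about the fixed x, y, z axes, in that order (R = Rz(yaw) Ry(pitch) Rx(roll)).
In Python, from cell import robot, read_camera, camera_params, nets gives the robot as it stands. The module is installed in compiled form; this text tells all that it offers.
- The arm moves only by the tool step_arm, never from a script. Its argument "steps" is a list of rows, each an object of numbers: "x", "y", "z": the shift along the tool's x, y, z as a fraction of full scale; "rx", "ry", "rz": the turn, a rotation vector about the tool's x, y, z as a fraction of full scale; "claw": the opening, from -1 (shut) to 1 (fully open). In form: [{"x": .., "y": .., "z": .., "rx": .., "ry": .., "rz": .., "claw": ..}, ...]. A call has 1 to 12 rows; each row is the pose to reach, as a shift and turn from the pose commanded when the call began, along the tool's axes at that moment; what a row does not reach only later rows make up. Full scale, the value 1, is 750 mm for a shift and pi/4 rad for a turn. A row lasts 1/12 s, in which the tool goes at most 41.7 mm and 7.16 degrees, less where a joint would pass 70% of its speed; a pose out of reach is approached as far as the arm can. A call with a number of a shift or a turn outside -1 to 1 is refused whole. A call with a gripper value outside its range is refused whole. The fingers move at their own pace and stop on an object; "squeeze" is the grip in N (left out, the last holds). Time passes only in rows, so rows that repeat a pose let the fingers close. It gives the time, the measured TCP pose, the force, the opening and the grip force at its end, in the units of the state.
- robot.observe(): the state, without advancing time (a new reading comes with each control period).
- read_camera(name): name is "side" or "top" or "wrist"; returns (picture, depth): 480x640x3 uint8, blue, green, red; 480x640 float32, m along the optical axis (not along the pixel's ray), 0 where there is no reading.
- camera_params(name): a dict with "fx", "fy", "cx", "cy" (pixels), "R" (3x3) and "t" (3): a world point X has camera coordinates R X + t; the wrist camera has in their place "hand_eye" (4x4, takes a point from camera to tool coordinates, whose origin is the TCP and whose axes are the flange's). Camera axes: x right, y down, z forward; pixel columns grow to the right and rows downward; lengths in m; the calibration is good to about 2 mm. A picture is of the moment at which its call begins: read the wrist's pose just before it. camera_params takes no time and is no camera call.
- robot.hand_in(): hands the job in; it is judged then, once.
Trained networks look in the newest picture that a camera, given by its name, has taken for a name from the list of things; names that differ only in an ending like _2 or _b are one class to them, and where a whole thing is asked for, a point or a joint stands for the part that bears it (a point fixed in the world has none). Each returns a list of dicts, best first, with "conf" (0 to 1); they miss things now and then, are a little off and sometimes report something else, mostly with a low value. They report only what shows in the picture. A call takes as long as a camera call. They do not tell look-alikes from the thing itself.
- nets.masks_of(camera, query): "region" (480x640 bool, what is visible of it) and "box" ([left, top, right, bottom] in pixels, round what is visible of it).
- nets.landmark_of(camera, query): "pixel" ([row, column] in pixels: a listed point, or the origin of a listed thing).
The state is a dict: "time": time; "qpos": joint angles; "qvel": joint speeds; "joint_efforts": joint torques, N m; "tool_pos": TCP position; "tool_rot": TCP orientation; "contact_force": force on the tool from outside, world axes, zero at the start; "torque": the same for the moment, N m; "opening": finger opening in m; "grip_force": force on a finger pad.
Only numpy, scipy, OpenCV 4.12 (cv2) and the standard library are available. Lean on these libraries where they do the work, as an engineer would, in place of code of your own. Each camera call takes 0.05 s, during which the arm holds its last target. There are 200 camera calls.

## Task

The three workpiece pallets on the bench stand on the wrong stations: put each pallet squarely on the base plate of its own colour, grip post to the front (robot side) like now; the free grey plate may serve for parking on the way. The blue station lies under a dial gauge, so slide pallets there out and in from the front, low under its spindle, without bumping the gauge. Do not tip a pallet, and leave the spray can and the oil bottle where they are.

Things in the scene. Friction and masses are not known exactly. Their poses are not given: they have to be found in the camera images.
- pallet_red: loose pallet, red plate 140 x 60 x 8 mm, 0.24 to 0.42 kg. A 20 x 20 mm steel grip post rises at its front end to 48 mm above the underside; a brass flanged bush (up to 40 mm across) is clamped 90 mm behind it, its top at 30 mm. Origin: underside, below the post's axis; x points from post to workpiece (plate from x = -20 to 120, y = -30 to 30 mm), z up. Starts on a station of another colour.
- pallet_yellow: loose pallet, yellow plate 140 x 60 x 8 mm, 0.24 to 0.42 kg. A 20 x 20 mm steel grip post rises at its front end to 48 mm above the underside; a square steel block (up to 40 mm across) is clamped 90 mm behind it, its top at 30 mm. Origin: underside, below the post's axis; x points from post to workpiece (plate from x = -20 to 120, y = -30 to 30 mm), z up. Starts on a station of another colour.
- pallet_blue: loose pallet, blue plate 140 x 60 x 8 mm, 0.24 to 0.42 kg. A 20 x 20 mm steel grip post rises at its front end to 48 mm above the underside; a round copper part (up to 40 mm across) is clamped 90 mm behind it, its top at 30 mm. Origin: underside, below the post's axis; x points from post to workpiece (plate from x = -20 to 120, y = -30 to 30 mm), z up. Starts on a station of another colour.
- station_red: red base plate fixed to the bench, 150 x 70 x 6 mm, no rim. Origin: centre of its underside; x runs along it from front (robot side) to rear, z up. A pallet centred on it has its origin at x = -50, y = 0, z = 6 mm and parallel axes.
- station_yellow: yellow base plate fixed to the bench, 150 x 70 x 6 mm, no rim. Origin: centre of its underside; x runs along it from front (robot side) to rear, z up. A pallet centred on it has its origin at x = -50, y = 0, z = 6 mm and parallel axes.
- station_blue: blue base plate fixed to the bench, 150 x 70 x 6 mm, no rim. Origin: centre of its underside; x runs along it from front (robot side) to rear, z up. A pallet centred on it has its origin at x = -50, y = 0, z = 6 mm and parallel axes. It carries the gauge.
- station_grey: grey base plate fixed to the bench, 150 x 70 x 6 mm, no rim. Origin: centre of its underside; x runs along it from front (robot side) to rear, z up. A pallet centred on it has its origin at x = -50, y = 0, z = 6 mm and parallel axes. Parking place, free at the start and at the end.
- gauge: dial gauge stand fixed on the blue station, same origin and axes (mm). Spindle 8 wide over x = 40, tip 48 above the bench, 12 above a stationed pallet's workpiece. Arm 30 wide, x = 25 to 125, z = 60 to 80; dial (50 wide) on it at x = 29 to 48, up to z = 130; column at x = 115 up to z = 175; foot x = 85 to 145. Nothing of it lies ahead of x = 25: a pallet pulled 65 to the front is clear of it.
- spray_can: blue spray can standing on the bench beyond the stations, 54 mm across, 150 mm high; origin: centre of its underside. To be left alone.
- oil_bottle: white bottle with red cap standing on the bench beyond the stations, 48 mm across, 120 mm high; origin: centre of its underside. To be left alone.
Not all that is in view belongs to the job. Of the things shaped like the pallet_yellow, the yellow one is meant.

How it is judged:
By the outcome, as a careful person would: the job done as asked, in the order asked, and still so for the second after the job is handed in, with the robot touching nothing.
It also fails if it takes over 138 s, if anything falls off the work surface, if the arm or the gripper's body presses on something with over 40 N, if the wrist force passes 120 N, or if a joint passes its speed limit or range.

## Working session

There is one attempt and no reset: what is moved stays moved. The work goes in short steps, Python scripts to look and compute and a tool call to move; the robot and the scene stay as the last step left them, time stands still between calls to the robot, and variables do not carry over. Pictures are saved under pics/ and viewed, at most 14 in all, crops included, and the job is handed in when it is done.

Besides the shell and the picture viewer there is one more tool, called after "Call:" by a JSON object that holds its "fn" and its "kwargs". step_arm: Moves the arm, as the interface text tells. Its arguments: {"type":"object","properties":{"steps":{"type":"array","items":{"type":"object","properties":{"x":{"type":"number","minimum":-1,"maximum":1},"y":{"type":"number","minimum":-1,"maximum":1},"z":{"type":"number","minimum":-1,"maximum":1},"rx":{"type":"number","minimum":-1,"maximum":1},"ry":{"type":"number","minimum":-1,"maximum":1},"rz":{"type":"number","minimum":-1,"maximum":1},"claw":{"type":"number"}}}},"squeeze":{"type":"number"}},"required":["steps"]}

```bash
mkdir -p pics
cat > h.py <<'E'
import numpy as np, cv2
from cell import robot, read_camera, camera_params, nets
def world(cam,u,v,d):
    p=camera_params(cam); c=np.array([(u-p['cx'])/p['fx']*d,(v-p['cy'])/p['fy']*d,d])
    return (c-p['t'].reshape(-1,*[1]*(c.ndim-1)) if 0 else np.tensordot(np.array(p['R']).T, c-np.array(p['t']).reshape((3,)+(1,)*(c.ndim-1)),1))
E
python3 - <<'E'
from h import *
for n in ("top","side"):
    b,d=read_camera(n); cv2.imwrite(f"pics/{n}0.png",b); np.save(f"{n}0.npy",d)
    p=camera_params(n); print(n,p['fx'],np.round(p['R'],3).tolist(),np.round(p['t'],3))
s=robot.observe(); print(s)
print(camera_params("wrist"))
E
```

```text
top 484.90510847982597 [[-0.012, -1.0, -0.002], [-0.995, 0.012, -0.103], [0.103, 0.001, -0.995]] [-0.081  0.546  1.111]
side 489.2647809348431 [[-0.705, -0.709, 0.017], [-0.515, 0.495, -0.7], [0.488, -0.502, -0.714]] [0.335 0.369 0.764]
{'time': 0.1, 'qpos': array([-1.41302444e+00,  3.42605990e-01,  1.52487688e+00, -4.30410505e-05,
        1.27538826e+00, -1.46001000e-01]), 'qvel': array([ 0.00033498, -0.00143387, -0.0018193 ,  0.0016719 , -0.0007013 ,
       -0.0002769 ]), 'joint_efforts': array([ 1.99156682e-03, -4.32004595e+01, -2.44694388e+01,  7.19929347e-02,
        5.25773491e-02, -3.77296146e-05]), 'tool_pos': array([ 0.15699326, -0.50061989,  0.22615445]), 'tool_rot': array([-3.14032179e+00, -1.45273307e-04,  3.03785347e-01]), 'contact_force': array([0.4680977 , 0.11620387, 0.26767833]), 'torque': array([-0.01780399,  0.03336421,  0.03321105]), 'grip_force': 0.0, 'opening': 0.0914088929018219}
{'fx': 362.426701642804, 'fy': 362.426701642804, 'cx': 318.77533815370873, 'cy': 243.01114800866085, 'hand_eye': array([[ 1.38449644e-03, -9.54952143e-01, -2.96756612e-01,
         8.07704124e-02],
       [ 9.99999041e-01,  1.31239611e-03,  4.42179294e-04,
         1.21089229e-04],
       [-3.27978402e-05, -2.96756940e-01,  9.54953045e-01,
        -1.57341659e-01],
       [ 0.00000000e+00,  0.00000000e+00,  0.00000000e+00,
         1.00000000e+00]])}
```

View pics/top0.png

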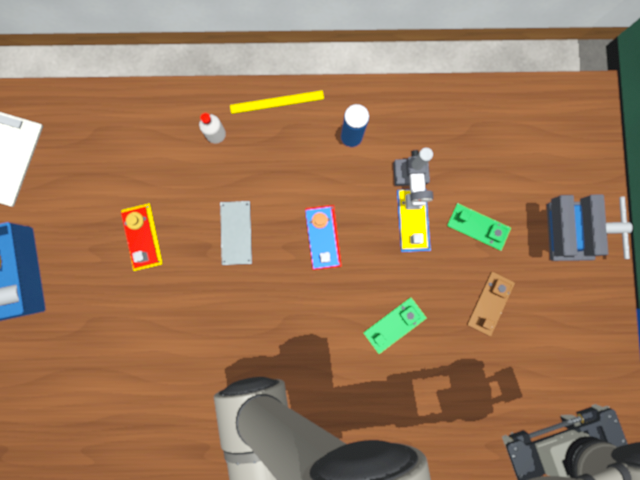

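View pics/side0.png

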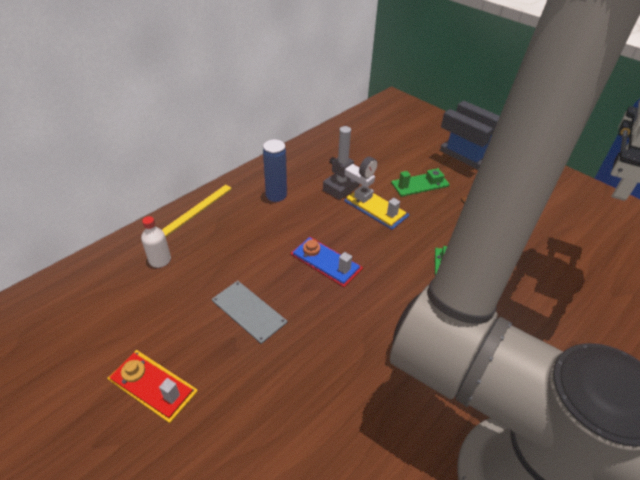

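Top view: the red pallet is on the yellow station (140,237), grey is free (236,233), the blue pallet is on the red station (322,238), and the yellow pallet is on the blue station under the gauge (414,220). Green and brown look-alikes lie around them. Plan: yellow→grey, blue→blue, red→red, yellow→yellow.

```bash
cat >> h.py <<'E'
def plane(cam_R,C,p,uv,z):
    uv=np.atleast_2d(uv).astype(float)
    r=np.c_[(uv[:,0]-p['cx'])/p['fx'],(uv[:,1]-p['cy'])/p['fy'],np.ones(len(uv))]@cam_R  # cam_R: world->cam
    return C+r*((z-C[2])/r[:,2])[:,None]
def cols(b):
    h=cv2.cvtColor(b,cv2.COLOR_BGR2HSV); H,S,V=[h[...,i].astype(int) for i in range(3)]
    return dict(yellow=(abs(H-30)<7)&(S>150)&(V>90), red=((H<6)|(H>174))&(S>190)&(V>90), blue=(abs(H-112)<12)&(S>130)&(V>70), grey=(S<60)&(V>80))
def rect(mask,R,C,p,z):
    cs,_=cv2.findContours(mask.astype(np.uint8),cv2.RETR_EXTERNAL,cv2.CHAIN_APPROX_NONE)
    q=np.vstack([c[:,0] for c in cs if len(c)>12])
    w=plane(R,C,p,q,z)[:,:2]
    (c,s,a)=cv2.minAreaRect((w*1000).astype(np.float32)); 
    if s[0]<s[1]: a+=90
    a=(a+90)%180-90
    return np.round(c,1),np.round(sorted(s),1),round(a,2)
E
python3 - <<'E'
from h import *
b=cv2.imread("pics/top0.png"); d=np.load("top0.npy"); p=camera_params("top"); R=np.array(p['R']);C=-R.T@p['t']
print(C)
u,v=np.meshgrid(np.arange(640),np.arange(480)); W=world("top",u,v,d)
m=cols(b)
rois=dict(left=(115,165,195,280),grey=(215,258,195,270),mid=(300,345,198,275),right=(392,436,190,258))
cc=dict(left=("yellow","red"),grey=("grey",),mid=("red","blue"),right=("blue","yellow"))
for k,(a,e,f,g) in rois.items():
    box=np.zeros((480,640),bool); box[f:g,a:e]=1
    for c in cc[k]: print(k,c,rect(m[c]&box,R,C,p,.006 if c==cc[k][0] else .014))
    if k!="grey":print(k,"union",rect((m[cc[k][0]]|m[cc[k][1]])&box,R,C,p,.006))
    s=box&(W[2]>.045)&(W[2]<.062)&(d>0); print("post",s.sum(),[np.round(np.median(W[i][s])*1000,1) for i in range(3)], [np.round((W[i][s].min()+W[i][s].max())*500,1) for i in range(2)])
    print("bench z", np.median(W[2][box]))
E
```

```text
[ 0.4270493  -0.08872653  1.16088407]
left yellow (array([549. , 325.1]), array([ 70.9, 152.6]), 12.4)
left red (array([546.4, 329.5]), array([ 58.1, 132.6]), 14.12)
left union (array([548.9, 326.1]), array([ 72.5, 152. ]), 13.43)
post 88 [np.float64(496.8), np.float64(314.1), np.float64(54.7)] [np.float64(497.9), np.float64(315.1)]
bench z 0.00313756056128828
grey grey (array([555.9, 100.4]), array([ 72.3, 152.5]), 1.81)
  return _methods._mean(a, axis=axis, dtype=dtype,
  ret = ret.dtype.type(ret / rcount)
Traceback (most recent call last):
ValueError: zero-size array to reduction operation minimum which has no identity
```

```bash
python3 - <<'E' 2>&1
from h import *
b=cv2.imread("pics/top0.png"); d=np.load("top0.npy"); p=camera_params("top"); R=np.array(p['R']);C=-R.T@p['t']
u,v=np.meshgrid(np.arange(640),np.arange(480)); W=world("top",u,v,d)
m=cols(b)
rois=dict(mid=(300,345,198,275),right=(392,436,190,258))
cc=dict(mid=("red","blue"),right=("blue","yellow"))
for k,(a,e,f,g) in rois.items():
    box=np.zeros((480,640),bool); box[f:g,a:e]=1
    for c in cc[k]: print(k,c,rect(m[c]&box,R,C,p,.006 if c==cc[k][0] else .014))
    print(k,"union",rect((m[cc[k][0]]|m[cc[k][1]])&box,R,C,p,.006))
    s=box&(W[2]>.045)&(W[2]<.062)&(d>0)
    if k=="right": s&=v>225
    print("post",s.sum(),[np.round(np.median(W[i][s])*1000,1) for i in range(3)], [np.round((W[i][s].min()+W[i][s].max())*500,1) for i in range(2)])
E
```

```text
mid red (array([ 547. , -141.1]), array([  4.1, 126.2]), 6.58)
mid blue (array([ 541.2, -104.7]), array([ 56.6, 134.1]), 7.31)
mid union (array([ 542.8, -109.9]), array([ 67. , 135.3]), 6.58)
post 78 [np.float64(491.3), np.float64(-112.4), np.float64(54.2)] [np.float64(490.5), np.float64(-113.3)]
right blue (array([ 508.7, -328.2]), array([ 2.4, 66.9]), -88.1)
right yellow (array([ 582.1, -322.9]), array([ 58.3, 137.2]), 1.2)
right union (array([ 579.9, -328.8]), array([ 66.8, 143.1]), -0.49)
post 81 [np.float64(532.3), np.float64(-326.3), np.float64(53.4)] [np.float64(531.7), np.float64(-326.3)]
```

Call:
{"fn": "step_arm", "kwargs": {"steps": [{"x":0.568,"y":-0.061,"z":-0.032,"rz":0.387,"claw":1},{"x":0.568,"y":-0.061,"z":-0.032,"rz":0.387,"claw":1},{"x":0.568,"y":-0.061,"z":-0.032,"rz":0.387,"claw":1},{"x":0.568,"y":-0.061,"z":-0.032,"rz":0.387,"claw":1},{"x":0.568,"y":-0.061,"z":-0.032,"rz":0.387,"claw":1},{"x":0.568,"y":-0.061,"z":-0.032,"rz":0.387,"claw":1},{"x":0.568,"y":-0.061,"z":-0.032,"rz":0.387,"claw":1},{"x":0.568,"y":-0.061,"z":-0.032,"rz":0.387,"claw":1},{"x":0.568,"y":-0.061,"z":-0.032,"rz":0.387,"claw":1},{"x":0.568,"y":-0.061,"z":-0.032,"rz":0.387,"claw":1},{"x":0.568,"y":-0.061,"z":-0.032,"rz":0.387,"claw":1},{"x":0.568,"y":-0.061,"z":-0.032,"rz":0.387,"claw":1}]}}

```text
$.steps[0]: bad value
```

```bash
cat >> h.py <<'E'
from scipy.spatial.transform import Rotation as Ro
def wcam(name):
    s=robot.observe(); b,d=read_camera("wrist"); cv2.imwrite(f"pics/{name}.png",b); np.save(name+".npy",d)
    p=camera_params("wrist"); T=np.eye(4); T[:3,:3]=Ro.from_euler('xyz',s['tool_rot']).as_matrix(); T[:3,3]=s['tool_pos']
    M=T@p['hand_eye']; R=M[:3,:3].T; C=M[:3,3]
    u,v=np.meshgrid(np.arange(640),np.arange(480))
    q=np.stack([(u-p['cx'])/p['fx']*d,(v-p['cy'])/p['fy']*d,d],-1)@R+C
    q[d==0]=np.nan
    print("tool",np.round(s['tool_pos'],4),np.round(s['tool_rot'],4),"t",s['time'])
    return b,q,R,C,p
def mv(x,y,z,psi):
    s=robot.observe(); R=Ro.from_euler('xyz',s['tool_rot']).as_matrix(); Rt=Ro.from_euler('xyz',[np.pi,0,psi]).as_matrix()
    print("mv",np.round(R.T@(np.array([x,y,z])-s['tool_pos'])/.75,4),np.round(Ro.from_matrix(R.T@Rt).as_rotvec()/(np.pi/4),4))
E
python3 - <<'E'
from h import *
b,q,R,C,p=wcam("w1")
print(robot.observe()['opening'])
E
```

```text
tool [ 0.157  -0.5006  0.2262] [-3.1403e+00 -1.0000e-04  3.0380e-01] t 0.1
0.0917729423453786
```

View pics/w1.png

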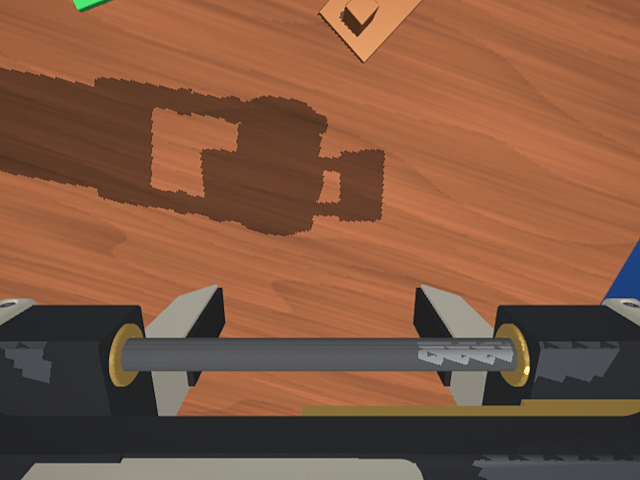

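The image's upper side is tool +x, and the fingers show at the bottom. The move was refused, so I'll retry with every field filled in.

Call:
{"fn": "step_arm", "kwargs": {"steps": [{"x":0.568,"y":-0.061,"z":-0.032,"rx":0,"ry":0,"rz":0.387,"claw":1},{"x":0.568,"y":-0.061,"z":-0.032,"rx":0,"ry":0,"rz":0.387,"claw":1},{"x":0.568,"y":-0.061,"z":-0.032,"rx":0,"ry":0,"rz":0.387,"claw":1},{"x":0.568,"y":-0.061,"z":-0.032,"rx":0,"ry":0,"rz":0.387,"claw":1},{"x":0.568,"y":-0.061,"z":-0.032,"rx":0,"ry":0,"rz":0.387,"claw":1},{"x":0.568,"y":-0.061,"z":-0.032,"rx":0,"ry":0,"rz":0.387,"claw":1},{"x":0.568,"y":-0.061,"z":-0.032,"rx":0,"ry":0,"rz":0.387,"claw":1},{"x":0.568,"y":-0.061,"z":-0.032,"rx":0,"ry":0,"rz":0.387,"claw":1},{"x":0.568,"y":-0.061,"z":-0.032,"rx":0,"ry":0,"rz":0.387,"claw":1},{"x":0.568,"y":-0.061,"z":-0.032,"rx":0,"ry":0,"rz":0.387,"claw":1},{"x":0.568,"y":-0.061,"z":-0.032,"rx":0,"ry":0,"rz":0.387,"claw":1},{"x":0.568,"y":-0.061,"z":-0.032,"rx":0,"ry":0,"rz":0.387,"claw":1}]}}

```text
time: 1.15
tool_pos: [0.5536, -0.3269, 0.2498]
tool_rot: [-3.14, -0.001, 0.005]
contact_force: [-0.7, -0.5, -0.3]
opening: 0.092
grip_force: 0.0
```

Run:
```python
from h import *
b,q,R,C,p=wcam("w2")
m=cols(b)
near=(q[...,0]>.47)&(q[...,0]<.72)&(abs(q[...,1]+.325)<.08)
hi=(q[...,2]>.045)&(q[...,2]<.062)&near&(q[...,0]<.56)
Z=q[...,2]
print("post n",hi.sum(),np.nanmedian(q[hi],0))
for c,z in (("blue",.006),("yellow",.014)):
    k=m[c]&near&(abs(Z-z)<.006); print(c,k.sum(),rect(k,R,C,p,z),np.nanmedian(Z[k]))
```

```text
tool [ 0.5536 -0.3269  0.2498] [-3.1404e+00 -7.0000e-04  4.9000e-03] t 1.15
post n 416 [ 0.53422942 -0.3261877   0.05343089]
blue 893 (array([ 582.4, -327.5]), array([ 69.3, 148.7]), 2.19) 0.0055263124694944765
yellow 3978 (array([ 583.4, -325.6]), array([ 58.7, 138.8]), 1.41) 0.01349729700884067
```

View pics/w2.png

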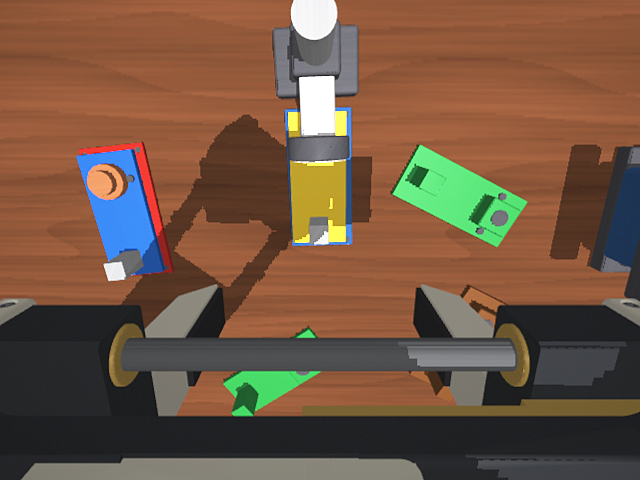

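The wrist view shows the yellow pallet on the blue plate at (318,180), its post at (318,230). Measured sizes match (69x149, 59x139). Next I grasp the post.

Run:
```python
from h import *
mv(.5335,-.3265,.022,.026)
```

```text
mv [-0.0236 -0.0023  0.3036] [-0.0009  0.0012 -0.0288]
```

Call:
{"fn": "step_arm", "kwargs": {"steps": [{"x":-0.026,"y":-0.002,"z":0,"rx":0,"ry":0,"rz":-0.03,"claw":1},{"x":-0.026,"y":-0.002,"z":0.05,"rx":0,"ry":0,"rz":-0.03,"claw":1},{"x":-0.026,"y":-0.002,"z":0.1,"rx":0,"ry":0,"rz":-0.03,"claw":1},{"x":-0.026,"y":-0.002,"z":0.15,"rx":0,"ry":0,"rz":-0.03,"claw":1},{"x":-0.026,"y":-0.002,"z":0.2,"rx":0,"ry":0,"rz":-0.03,"claw":1},{"x":-0.026,"y":-0.002,"z":0.25,"rx":0,"ry":0,"rz":-0.03,"claw":1},{"x":-0.026,"y":-0.002,"z":0.28,"rx":0,"ry":0,"rz":-0.03,"claw":1},{"x":-0.026,"y":-0.002,"z":0.3,"rx":0,"ry":0,"rz":-0.03,"claw":1},{"x":-0.026,"y":-0.002,"z":0.303,"rx":0,"ry":0,"rz":-0.03,"claw":1},{"x":-0.026,"y":-0.002,"z":0.303,"rx":0,"ry":0,"rz":-0.03,"claw":1}]}}

```text
time: 2.03
tool_pos: [0.5288, -0.3288, 0.0227]
tool_rot: [-3.14, 0.002, 0.022]
contact_force: [-0.3, -0.6, 0.5]
opening: 0.092
grip_force: 0.0
```

Call:
{"fn": "step_arm", "kwargs": {"squeeze": 60, "steps": [{"x":0,"y":0,"z":0,"rx":0,"ry":0,"rz":0,"claw":-1},{"x":0,"y":0,"z":0,"rx":0,"ry":0,"rz":0,"claw":-1},{"x":0,"y":0,"z":0,"rx":0,"ry":0,"rz":0,"claw":-1},{"x":0,"y":0,"z":0,"rx":0,"ry":0,"rz":0,"claw":-1},{"x":0,"y":0,"z":0,"rx":0,"ry":0,"rz":0,"claw":-1},{"x":0,"y":0,"z":0,"rx":0,"ry":0,"rz":0,"claw":-1},{"x":0,"y":0,"z":0,"rx":0,"ry":0,"rz":0,"claw":-1},{"x":0,"y":0,"z":0,"rx":0,"ry":0,"rz":0,"claw":-1},{"x":0,"y":0,"z":0,"rx":0,"ry":0,"rz":0,"claw":-1},{"x":0,"y":0,"z":0,"rx":0,"ry":0,"rz":0,"claw":-1}]}}

```text
time: 2.87
tool_pos: [0.5304, -0.3284, 0.0234]
tool_rot: [3.142, 0.0, 0.023]
contact_force: [0.1, 0.7, 0.3]
opening: 0.0296
grip_force: 0.0
```

Call:
{"fn": "step_arm", "kwargs": {"squeeze": 60, "steps": [{"x":0,"y":0,"z":0,"rx":0,"ry":0,"rz":0,"claw":-1},{"x":0,"y":0,"z":0,"rx":0,"ry":0,"rz":0,"claw":-1},{"x":0,"y":0,"z":0,"rx":0,"ry":0,"rz":0,"claw":-1},{"x":0,"y":0,"z":0,"rx":0,"ry":0,"rz":0,"claw":-1},{"x":0,"y":0,"z":0,"rx":0,"ry":0,"rz":0,"claw":-1},{"x":0,"y":0,"z":0,"rx":0,"ry":0,"rz":0,"claw":-1}]}}

```text
time: 3.37
tool_pos: [0.5303, -0.3282, 0.0234]
tool_rot: [-3.141, 0.0, 0.023]
contact_force: [-0.3, 2.3, 0.1]
opening: 0.0198
grip_force: 60.0
```

Call:
{"fn": "step_arm", "kwargs": {"steps": [{"x":-0.005,"y":0,"z":-0.004,"rx":0,"ry":0,"rz":0,"claw":-1},{"x":-0.02,"y":0,"z":-0.004,"rx":0,"ry":0,"rz":0,"claw":-1},{"x":-0.04,"y":0,"z":-0.004,"rx":0,"ry":0,"rz":0,"claw":-1},{"x":-0.06,"y":0,"z":-0.004,"rx":0,"ry":0,"rz":0,"claw":-1},{"x":-0.08,"y":0,"z":-0.004,"rx":0,"ry":0,"rz":0,"claw":-1},{"x":-0.1,"y":0,"z":-0.004,"rx":0,"ry":0,"rz":0,"claw":-1},{"x":-0.11,"y":0,"z":-0.004,"rx":0,"ry":0,"rz":0,"claw":-1},{"x":-0.11,"y":0,"z":-0.006,"rx":0,"ry":0,"rz":0,"claw":-1},{"x":-0.11,"y":0,"z":-0.02,"rx":0,"ry":0,"rz":0,"claw":-1},{"x":-0.11,"y":0,"z":-0.04,"rx":0,"ry":0,"rz":0,"claw":-1},{"x":-0.11,"y":0,"z":-0.04,"rx":0,"ry":0,"rz":0,"claw":-1}]}}

```text
time: 4.28
tool_pos: [0.4502, -0.3319, 0.0567]
tool_rot: [3.137, -0.005, 0.024]
contact_force: [1.0, -1.0, -3.3]
opening: 0.0195
grip_force: 60.0
```

Run:
```python
from h import *
b,q,R,C,p=wcam("w3")
m=cols(b)
k=m["yellow"]&(q[...,2]>.01)&(q[...,2]<.12)
x,y,z=q[k].T
A=np.c_[x,y,np.ones(len(x))]; print(k.sum(),np.linalg.lstsq(A,z,rcond=None)[0],x.min(),x.max(),z.mean())
s=robot.observe();print(s['grip_force'],s['torque'],s['contact_force'],s['opening'])
```

```text
tool [ 0.4502 -0.3319  0.0567] [ 3.1371 -0.0045  0.0238] t 4.2833
24853 [ 0.002713   -0.00469156  0.04395884] 0.451147468054195 0.5743173017910218 0.04689720232284017
59.96321618556976 [0.00905735 0.17699097 0.02882569] [ 0.58608847  0.01686971 -3.86437701] 0.019634037561811583
```

View pics/w3.png

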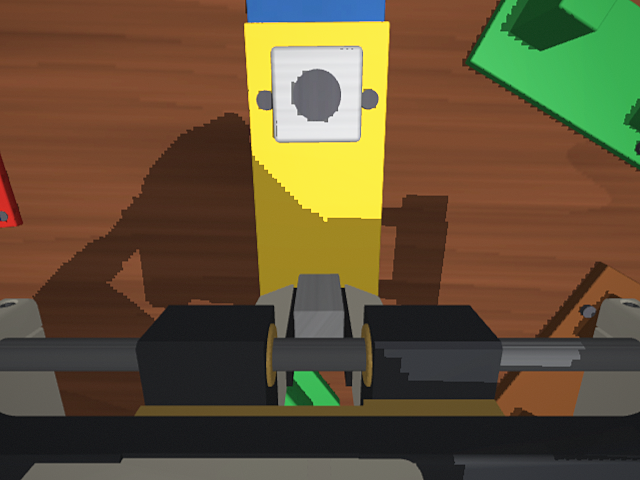

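The yellow pallet is held level and clear of the gauge (rear edge at row 22). I carry it to grey.

Call:
{"fn": "step_arm", "kwargs": {"steps": [{"x":0,"y":0,"z":-0.05,"rx":0,"ry":0,"rz":0,"claw":-1},{"x":0.005,"y":-0.03,"z":-0.1,"rx":0,"ry":0,"rz":0,"claw":-1},{"x":0.01,"y":-0.07,"z":-0.102,"rx":0,"ry":0,"rz":0,"claw":-1},{"x":0.018,"y":-0.12,"z":-0.102,"rx":0,"ry":0,"rz":0,"claw":-1},{"x":0.025,"y":-0.17,"z":-0.102,"rx":0,"ry":0,"rz":0,"claw":-1},{"x":0.033,"y":-0.22,"z":-0.102,"rx":0,"ry":0,"rz":0,"claw":-1},{"x":0.04,"y":-0.27,"z":-0.102,"rx":0,"ry":0,"rz":0,"claw":-1},{"x":0.048,"y":-0.32,"z":-0.102,"rx":0,"ry":0,"rz":0,"claw":-1},{"x":0.055,"y":-0.37,"z":-0.102,"rx":0,"ry":0,"rz":0,"claw":-1},{"x":0.063,"y":-0.42,"z":-0.102,"rx":0,"ry":0,"rz":0,"claw":-1},{"x":0.07,"y":-0.47,"z":-0.102,"rx":0,"ry":0,"rz":0,"claw":-1},{"x":0.077,"y":-0.5,"z":-0.102,"rx":0,"ry":0,"rz":-0.01,"claw":-1}]}}

```text
time: 5.33
tool_pos: [0.4966, 0.0498, 0.1297]
tool_rot: [-3.141, 0.0, 0.033]
contact_force: [0.6, -1.0, -3.8]
opening: 0.02
grip_force: 60.0
```

Call:
{"fn": "step_arm", "kwargs": {"steps": [{"x":0.005,"y":-0.04,"z":0,"rx":0,"ry":0,"rz":0,"claw":-1},{"x":0.0087,"y":-0.06,"z":0,"rx":0,"ry":0,"rz":0,"claw":-1},{"x":0.0087,"y":-0.07,"z":0,"rx":0,"ry":0,"rz":0,"claw":-1},{"x":0.0087,"y":-0.07,"z":0,"rx":0,"ry":0,"rz":0,"claw":-1},{"x":0.0087,"y":-0.07,"z":0,"rx":0,"ry":0,"rz":0,"claw":-1},{"x":0.0087,"y":-0.07,"z":0,"rx":0,"ry":0,"rz":0,"claw":-1}]}}

```text
time: 5.83
tool_pos: [0.5017, 0.0977, 0.1298]
tool_rot: [3.141, 0.0, 0.03]
contact_force: [0.2, 0.5, -4.5]
opening: 0.0196
grip_force: 60.0
```

Run:
```python
from h import *
b,q,R,C,p=wcam("w4")
m=cols(b)
k=m["yellow"]&(q[...,2]>.01)&(q[...,2]<.16)
x,y,z=q[k].T
A=np.c_[x,y,np.ones(len(x))]; print(k.sum(),np.linalg.lstsq(A,z,rcond=None)[0],x.max(),z.mean())
mv(.502,.0988,.0245,.0316)
```

```text
tool [0.5017 0.0977 0.1298] [3.1411e+00 4.0000e-04 3.0500e-02] t 5.8333
24947 [-0.00191107 -0.00435357  0.12123537] 0.6256406188178932 0.1197225216607002
mv [ 0.0005 -0.0018  0.1405] [ 0.0005  0.0004 -0.0021]
```

Call:
{"fn": "step_arm", "kwargs": {"steps": [{"x":0,"y":-0.001,"z":0.04,"rx":0,"ry":0,"rz":0,"claw":-1},{"x":0,"y":-0.002,"z":0.08,"rx":0,"ry":0,"rz":0,"claw":-1},{"x":0,"y":-0.002,"z":0.11,"rx":0,"ry":0,"rz":0,"claw":-1},{"x":0,"y":-0.002,"z":0.13,"rx":0,"ry":0,"rz":0,"claw":-1},{"x":0,"y":-0.002,"z":0.138,"rx":0,"ry":0,"rz":0,"claw":-1},{"x":0,"y":-0.002,"z":0.14,"rx":0,"ry":0,"rz":0,"claw":-1},{"x":0,"y":-0.002,"z":0.142,"rx":0,"ry":0,"rz":0,"claw":-1},{"x":0,"y":-0.002,"z":0.142,"rx":0,"ry":0,"rz":0,"claw":-1}]}}

```text
time: 6.55
tool_pos: [0.5025, 0.0998, 0.0243]
tool_rot: [3.142, -0.002, 0.031]
contact_force: [0.1, -0.3, -3.5]
opening: 0.0197
grip_force: 60.0
```

Call:
{"fn": "step_arm", "kwargs": {"steps": [{"x":0,"y":0,"z":0,"rx":0,"ry":0,"rz":0,"claw":1},{"x":0,"y":0,"z":0,"rx":0,"ry":0,"rz":0,"claw":1},{"x":0,"y":0,"z":0,"rx":0,"ry":0,"rz":0,"claw":1},{"x":0,"y":0,"z":0,"rx":0,"ry":0,"rz":0,"claw":1},{"x":0,"y":0,"z":-0.02,"rx":0,"ry":0,"rz":0,"claw":1},{"x":0,"y":0,"z":-0.06,"rx":0,"ry":0,"rz":0,"claw":1},{"x":0,"y":0,"z":-0.11,"rx":0,"ry":0,"rz":0,"claw":1},{"x":0,"y":0,"z":-0.16,"rx":0,"ry":0,"rz":0,"claw":1},{"x":0,"y":0,"z":-0.21,"rx":0,"ry":0,"rz":0,"claw":1},{"x":0,"y":0,"z":-0.26,"rx":0,"ry":0,"rz":0,"claw":1},{"x":0,"y":0,"z":-0.3,"rx":0,"ry":0,"rz":0,"claw":1},{"x":0,"y":0,"z":-0.3,"rx":0,"ry":0,"rz":0,"claw":1}]}}

```text
time: 7.55
tool_pos: [0.5045, 0.1004, 0.2555]
tool_rot: [-3.141, -0.013, 0.032]
contact_force: [0.2, 0.6, -0.5]
opening: 0.0908
grip_force: 0.0
```

Call:
{"fn": "step_arm", "kwargs": {"steps": [{"x":0.009,"y":0.05,"z":0,"rx":0,"ry":0,"rz":-0.115,"claw":1},{"x":0.009,"y":0.1,"z":0,"rx":0,"ry":0,"rz":-0.115,"claw":1},{"x":0.009,"y":0.15,"z":0,"rx":0,"ry":0,"rz":-0.115,"claw":1},{"x":0.009,"y":0.2,"z":0,"rx":0,"ry":0,"rz":-0.115,"claw":1},{"x":0.009,"y":0.25,"z":0,"rx":0,"ry":0,"rz":-0.115,"claw":1},{"x":0.009,"y":0.278,"z":0,"rx":0,"ry":0,"rz":-0.115,"claw":1},{"x":0.009,"y":0.278,"z":0,"rx":0,"ry":0,"rz":-0.115,"claw":1},{"x":0.009,"y":0.278,"z":0,"rx":0,"ry":0,"rz":-0.115,"claw":1},{"x":0.009,"y":0.278,"z":0,"rx":0,"ry":0,"rz":-0.115,"claw":1},{"x":0.009,"y":0.278,"z":0,"rx":0,"ry":0,"rz":-0.115,"claw":1}]}}

```text
time: 8.38
tool_pos: [0.5149, -0.1069, 0.2484]
tool_rot: [-3.141, 0.0, 0.123]
contact_force: [0.3, 0.3, 0.2]
opening: 0.0919
grip_force: 0.0
```

```bash
cat >> h.py <<'E'
def look(name,cx,cy,base,pal=None):
    b,q,R,C,p=wcam(name); m=cols(b); Z=q[...,2]
    near=(abs(q[...,0]-cx)<.13)&(abs(q[...,1]-cy)<.085)
    hi=(Z>.045)&(Z<.062)&near&(q[...,0]<cx-.01)
    print("post n",hi.sum(),np.round(np.nanmedian(q[hi],0),4) if hi.any() else "")
    for c,z in ((base,.006),(pal,.014)):
        if c:
            k=m[c]&near&(abs(Z-z)<.006); print(c,k.sum(),rect(k,R,C,p,z),np.nanmedian(Z[k]))
E
python3 - <<'E'
from h import *
look("w5",.545,-.107,"red","blue")
E
```

```text
tool [ 0.5149 -0.1069  0.2484] [-3.1413  0.      0.1229] t 8.3833
post n 418 [ 0.4932 -0.1126  0.0533]
red 1206 (array([ 543.7, -109.9]), array([ 69.3, 149.6]), 5.91) 0.005470102268880478
blue 5320 (array([ 542.5, -106.4]), array([ 59.3, 136.7]), 7.12) 0.01352552031268553
```

View pics/w5.png

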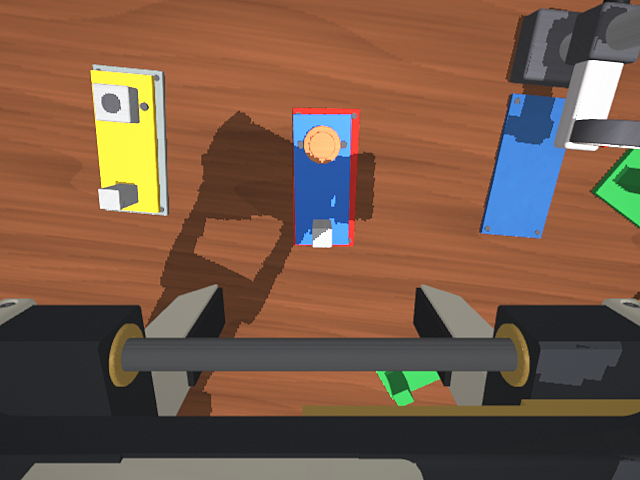

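Yellow now sits on grey (130,140), the blue pallet is on red (325,175), and the blue plate is free under the gauge (525,165).

Run:
```python
from h import *
look("w6",.582,-.3275,"blue")
b,q,R,C,p=wcam("w6b"); m=cols(b); k=m["blue"]&(abs(q[...,2]-.006)<.005)&(abs(q[...,1]+.3275)<.06)&(abs(q[...,0]-.56)<.12)
P=q[k]*1000
# edges: left/right y bounds as function of x
for s,f in (("L",np.max),("R",np.min)):
    xs=[];ys=[]
    for x0 in np.arange(512,600 if s=="L" else 580,4):
        r=P[(abs(P[:,0]-x0)<2)]
        if len(r): xs.append(x0); ys.append(f(r[:,1]))
    a=np.polyfit(xs,ys,1); print(s,np.degrees(np.arctan(a[0])),np.polyval(a,582),np.std(np.polyval(a,xs)-ys))
print("front x",[np.min(P[abs(P[:,1]-y)<2][:,0]) for y in (-310,-325,-340)])
mv(.493,-.1126,.0235,.122)
```

```text
tool [ 0.5149 -0.1068  0.2485] [-3.1415 -0.      0.1232] t 8.4333
post n 0 
blue 8323 (array([ 582.6, -325.7]), array([ 71.1, 148.5]), 2.13) 0.005524906470061597
tool [ 0.515  -0.1069  0.2485] [-3.1416e+00 -1.0000e-04  1.2340e-01] t 8.4833
L 2.2807716479476814 -291.7229038541712 0.27760729319190963
R 2.2004288132752685 -361.5217714338816 0.34915848660083404
front x [np.float64(508.38429759969364), np.float64(508.5524009264586), np.float64(509.13344568614735)]
mv [-0.0301  0.0038  0.3001] [ 0.0001 -0.0002  0.0016]
```

Call:
{"fn": "step_arm", "kwargs": {"steps": [{"x":-0.03,"y":0.004,"z":0.0,"rx":0,"ry":0,"rz":0,"claw":1},{"x":-0.03,"y":0.004,"z":0.05,"rx":0,"ry":0,"rz":0,"claw":1},{"x":-0.03,"y":0.004,"z":0.1,"rx":0,"ry":0,"rz":0,"claw":1},{"x":-0.03,"y":0.004,"z":0.15,"rx":0,"ry":0,"rz":0,"claw":1},{"x":-0.03,"y":0.004,"z":0.2,"rx":0,"ry":0,"rz":0,"claw":1},{"x":-0.03,"y":0.004,"z":0.25,"rx":0,"ry":0,"rz":0,"claw":1},{"x":-0.03,"y":0.004,"z":0.28,"rx":0,"ry":0,"rz":0,"claw":1},{"x":-0.03,"y":0.004,"z":0.3,"rx":0,"ry":0,"rz":0,"claw":1},{"x":-0.03,"y":0.004,"z":0.3,"rx":0,"ry":0,"rz":0,"claw":1},{"x":-0.03,"y":0.004,"z":0.3,"rx":0,"ry":0,"rz":0,"claw":-1},{"x":-0.03,"y":0.004,"z":0.3,"rx":0,"ry":0,"rz":0,"claw":-1},{"x":-0.03,"y":0.004,"z":0.3,"rx":0,"ry":0,"rz":0,"claw":-1}]}}

```text
time: 9.53
tool_pos: [0.4941, -0.114, 0.0249]
tool_rot: [3.14, -0.003, 0.122]
contact_force: [-0.6, -0.6, -0.1]
opening: 0.0763
grip_force: 0.0
```

Call:
{"fn": "step_arm", "kwargs": {"squeeze": 60, "steps": [{"x":0,"y":0,"z":0,"rx":0,"ry":0,"rz":0,"claw":-1},{"x":0,"y":0,"z":0,"rx":0,"ry":0,"rz":0,"claw":-1},{"x":0,"y":0,"z":0,"rx":0,"ry":0,"rz":0,"claw":-1},{"x":0,"y":0,"z":0,"rx":0,"ry":0,"rz":0,"claw":-1},{"x":0,"y":0,"z":0,"rx":0,"ry":0,"rz":0,"claw":-1},{"x":0,"y":0,"z":0,"rx":0,"ry":0,"rz":0,"claw":-1},{"x":0,"y":0,"z":0,"rx":0,"ry":0,"rz":0,"claw":-1},{"x":0,"y":0,"z":0,"rx":0,"ry":0,"rz":0,"claw":-1},{"x":0,"y":0,"z":0,"rx":0,"ry":0,"rz":0,"claw":-1},{"x":0,"y":0,"z":0,"rx":0,"ry":0,"rz":0,"claw":-1},{"x":0,"y":0,"z":0,"rx":0,"ry":0,"rz":0,"claw":-1},{"x":0,"y":0,"z":0,"rx":0,"ry":0,"rz":0,"claw":-1}]}}

```text
time: 10.53
tool_pos: [0.4929, -0.1137, 0.0234]
tool_rot: [-3.142, 0.0, 0.122]
contact_force: [-0.7, 1.2, -1.1]
opening: 0.0194
grip_force: 60.0
```

Call:
{"fn": "step_arm", "kwargs": {"steps": [{"x":0,"y":0,"z":-0.01,"rx":0,"ry":0,"rz":0,"claw":-1},{"x":0,"y":0,"z":-0.05,"rx":0,"ry":0,"rz":0,"claw":-1},{"x":0,"y":0,"z":-0.1,"rx":0,"ry":0,"rz":0,"claw":-1},{"x":-0.01,"y":0.02,"z":-0.142,"rx":0,"ry":0,"rz":0.01,"claw":-1},{"x":-0.03,"y":0.065,"z":-0.142,"rx":0,"ry":0,"rz":0.03,"claw":-1},{"x":-0.05,"y":0.11,"z":-0.142,"rx":0,"ry":0,"rz":0.05,"claw":-1},{"x":-0.07,"y":0.155,"z":-0.142,"rx":0,"ry":0,"rz":0.07,"claw":-1},{"x":-0.09,"y":0.2,"z":-0.142,"rx":0,"ry":0,"rz":0.09,"claw":-1},{"x":-0.11,"y":0.24,"z":-0.142,"rx":0,"ry":0,"rz":0.106,"claw":-1},{"x":-0.122,"y":0.265,"z":-0.142,"rx":0,"ry":0,"rz":0.106,"claw":-1},{"x":-0.129,"y":0.278,"z":-0.142,"rx":0,"ry":0,"rz":0.106,"claw":-1},{"x":-0.129,"y":0.278,"z":-0.142,"rx":0,"ry":0,"rz":0.106,"claw":-1}]}}

```text
time: 11.53
tool_pos: [0.4212, -0.3343, 0.13]
tool_rot: [3.141, 0.0, 0.036]
contact_force: [-0.6, -0.1, -2.5]
opening: 0.0197
grip_force: 60.0
```

Call:
{"fn": "step_arm", "kwargs": {"steps": [{"x":0,"y":0,"z":0,"rx":0,"ry":0,"rz":0,"claw":-1},{"x":0,"y":0,"z":0,"rx":0,"ry":0,"rz":0,"claw":-1},{"x":0,"y":0,"z":0,"rx":0,"ry":0,"rz":0,"claw":-1},{"x":0,"y":0,"z":0,"rx":0,"ry":0,"rz":0,"claw":-1}]}}

```text
time: 11.87
tool_pos: [0.4227, -0.3313, 0.1301]
tool_rot: [-3.141, 0.0, 0.04]
contact_force: [0.1, 0.2, -2.6]
opening: 0.0198
grip_force: 60.0
```

```bash
cat >> h.py <<'E'
def held(name,col):
    b,q,R,C,p=wcam(name); m=cols(b); s=robot.observe()['tool_pos']; Z=q[...,2]
    zt=s[2]-.0095
    k=m[col]&(abs(Z-zt)<.012)
    x,y,z=q[k].T; a=np.linalg.lstsq(np.c_[x,y,np.ones(len(x))],z,rcond=None)[0]
    print("held",k.sum(),"slope",a[:2],"z-TCP",np.mean(z)-s[2])
    # side edges ahead of the fingers
    P=q[k]; r=[]
    for x0 in np.arange(s[0]+.03,s[0]+.115,.004):
        t=P[abs(P[:,0]-x0)<.002]
        if len(t): r.append((x0,t[:,1].min(),t[:,1].max()))
    r=np.array(r)*1000
    A=np.polyfit(r[:,0],r[:,1],1);B=np.polyfit(r[:,0],r[:,2],1)
    print("yaw",np.degrees(np.arctan([A[0],B[0]])),"mid y at TCP x",(np.polyval(A,s[0]*1000)+np.polyval(B,s[0]*1000))/2-s[1]*1000,"width",np.polyval(B,s[0]*1000+80)-np.polyval(A,s[0]*1000+80),
      "rear x-TCP",np.median(np.sort(P[:,0])[-60:])*1000-s[0]*1000)
E
python3 - <<'E'
from h import *
held("w7","blue")
mv(.4226,-.3327,.0265,.0384)
E
```

```text
tool [ 0.4227 -0.3313  0.1301] [-3.1414e+00  1.0000e-04  4.0100e-02] t 11.8667
held 25526 slope [-0.00138912  0.00012971] z-TCP -0.010051755548799765
yaw [2.58040727 2.67380043] mid y at TCP x 0.14251672979372643 width 59.762727019628926 rear x-TCP 120.0022122062013
mv [-0.0002  0.0016  0.1381] [-0.     0.     0.002]
```

View pics/w7.png

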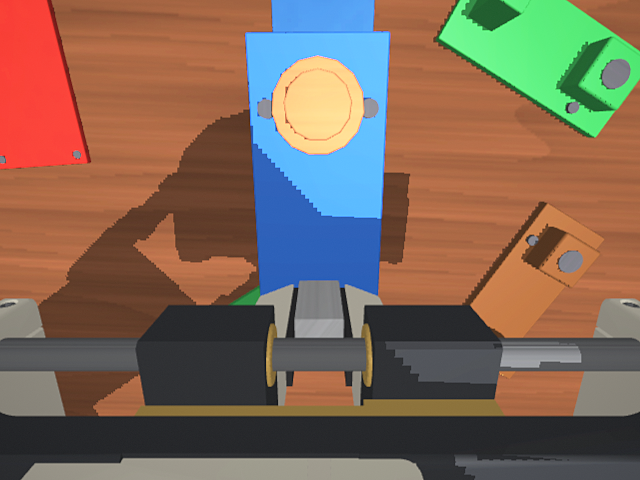

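The blue pallet is held level, 60 mm wide, yaw 2.6°, centred on the TCP. A green look-alike lies just in front, so I advance 35 mm at height before lowering.

Call:
{"fn": "step_arm", "kwargs": {"steps": [{"x":0.02,"y":0.002,"z":0,"rx":0,"ry":0,"rz":0.007,"claw":-1},{"x":0.04,"y":0.002,"z":0.0,"rx":0,"ry":0,"rz":0.007,"claw":-1},{"x":0.0465,"y":0.002,"z":0.0,"rx":0,"ry":0,"rz":0.007,"claw":-1},{"x":0.0465,"y":0.002,"z":0.03,"rx":0,"ry":0,"rz":0.007,"claw":-1},{"x":0.0465,"y":0.002,"z":0.07,"rx":0,"ry":0,"rz":0.007,"claw":-1},{"x":0.0465,"y":0.002,"z":0.1,"rx":0,"ry":0,"rz":0.007,"claw":-1},{"x":0.0465,"y":0.002,"z":0.125,"rx":0,"ry":0,"rz":0.007,"claw":-1},{"x":0.0465,"y":0.002,"z":0.135,"rx":0,"ry":0,"rz":0.007,"claw":-1},{"x":0.0465,"y":0.002,"z":0.138,"rx":0,"ry":0,"rz":0.007,"claw":-1},{"x":0.0465,"y":0.002,"z":0.138,"rx":0,"ry":0,"rz":0.007,"claw":-1},{"x":0.0465,"y":0.002,"z":0.138,"rx":0,"ry":0,"rz":0.007,"claw":-1},{"x":0.0465,"y":0.002,"z":0.138,"rx":0,"ry":0,"rz":0.007,"claw":-1}]}}

```text
time: 12.92
tool_pos: [0.4579, -0.3333, 0.0279]
tool_rot: [3.14, -0.002, 0.033]
contact_force: [0.3, -0.5, -1.7]
opening: 0.0198
grip_force: 60.0
```

Run:
```python
from h import *
held("w8","blue")
mv(.5325,-.3285,.0265,.0384)
```

```text
tool [ 0.4579 -0.3333  0.0279] [ 3.1396e+00 -1.8000e-03  3.2900e-02] t 12.9167
held 24746 slope [-0.01535894 -0.00359638] z-TCP -0.010173457933930197
yaw [-0.25955474  5.79874275] mid y at TCP x 0.1844179391897569 width 66.46954770115872 rear x-TCP 133.44573942696326
mv [ 0.0998 -0.003   0.0019] [ 0.0024 -0.0022 -0.007 ]
```

View pics/w8.png

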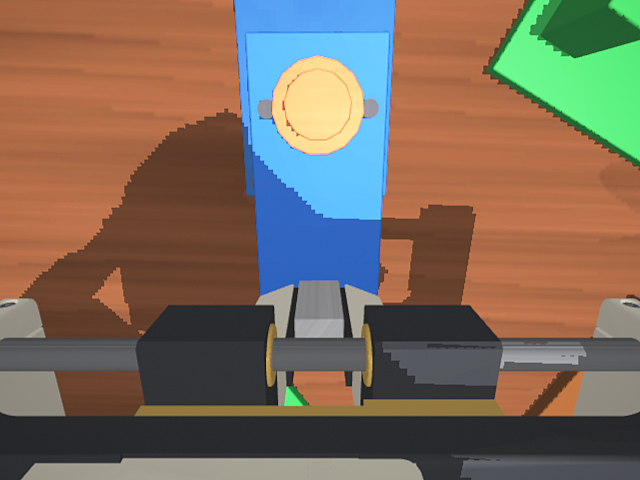

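Call:
{"fn": "step_arm", "kwargs": {"steps": [{"x":0.01,"y":-0.0005,"z":0,"rx":0,"ry":0,"rz":0,"claw":-1},{"x":0.02,"y":-0.001,"z":0,"rx":0,"ry":0,"rz":0,"claw":-1},{"x":0.035,"y":-0.001,"z":0.0,"rx":0,"ry":0,"rz":0,"claw":-1},{"x":0.05,"y":-0.001,"z":0,"rx":0,"ry":0,"rz":0,"claw":-1},{"x":0.065,"y":-0.001,"z":0,"rx":0,"ry":0,"rz":0,"claw":-1},{"x":0.08,"y":-0.001,"z":0,"rx":0,"ry":0,"rz":0,"claw":-1},{"x":0.09,"y":-0.001,"z":0,"rx":0,"ry":0,"rz":0,"claw":-1},{"x":0.096,"y":-0.001,"z":0,"rx":0,"ry":0,"rz":0,"claw":-1},{"x":0.099,"y":-0.001,"z":0,"rx":0,"ry":0,"rz":0,"claw":-1},{"x":0.099,"y":-0.001,"z":0,"rx":0,"ry":0,"rz":0,"claw":-1},{"x":0.099,"y":-0.001,"z":0,"rx":0,"ry":0,"rz":0,"claw":-1},{"x":0.099,"y":-0.001,"z":0,"rx":0,"ry":0,"rz":0,"claw":-1}]}}

```text
time: 13.97
tool_pos: [0.5309, -0.3294, 0.0264]
tool_rot: [-3.141, 0.0, 0.033]
contact_force: [-0.5, -0.4, -2.7]
opening: 0.0196
grip_force: 60.0
```

Call:
{"fn": "step_arm", "kwargs": {"steps": [{"x":0,"y":0,"z":0,"rx":0,"ry":0,"rz":0,"claw":-1},{"x":0,"y":0,"z":0,"rx":0,"ry":0,"rz":0,"claw":-1},{"x":0,"y":0,"z":0,"rx":0,"ry":0,"rz":0,"claw":-1},{"x":0,"y":0,"z":0,"rx":0,"ry":0,"rz":0,"claw":-1}]}}

```text
time: 14.3
tool_pos: [0.5312, -0.3296, 0.0266]
tool_rot: [3.141, -0.0, 0.033]
contact_force: [-0.3, -1.1, -2.8]
opening: 0.0196
grip_force: 60.0
```

Run:
```python
from h import *
b,q,R,C,p=wcam("w9"); print(robot.observe()['contact_force'])
mv(.5325,-.3285,.0237,.0335)
```

```text
tool [ 0.5312 -0.3296  0.0266] [ 3.1415e+00 -1.0000e-04  3.2600e-02] t 14.3
[-0.25552321 -0.04736463 -2.32737602]
mv [ 0.0017 -0.0013  0.0038] [ 0.0002 -0.0001 -0.0011]
```

View pics/w9.png

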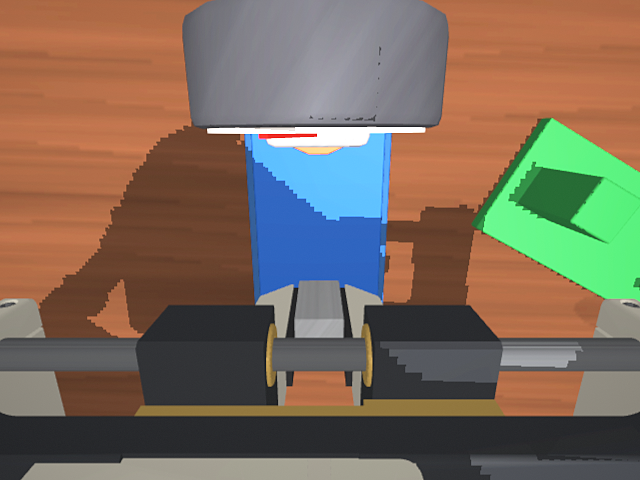

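The pallet is centred on the blue plate with near-equal rims (left edge ~246, right ~388). Lower and release.

Call:
{"fn": "step_arm", "kwargs": {"steps": [{"x":0.0017,"y":-0.0007,"z":0,"rx":0,"ry":0,"rz":0,"claw":-1},{"x":0.0017,"y":-0.0007,"z":0.002,"rx":0,"ry":0,"rz":0,"claw":-1},{"x":0.0017,"y":-0.0007,"z":0.0035,"rx":0,"ry":0,"rz":0,"claw":-1},{"x":0.0017,"y":-0.0007,"z":0.0042,"rx":0,"ry":0,"rz":0,"claw":-1},{"x":0.0017,"y":-0.0007,"z":0.0042,"rx":0,"ry":0,"rz":0,"claw":-1},{"x":0.0017,"y":-0.0007,"z":0.0042,"rx":0,"ry":0,"rz":0,"claw":-1},{"x":0.0017,"y":-0.0007,"z":0.0042,"rx":0,"ry":0,"rz":0,"claw":1},{"x":0.0017,"y":-0.0007,"z":0.0042,"rx":0,"ry":0,"rz":0,"claw":1},{"x":0.0017,"y":-0.0007,"z":0.0042,"rx":0,"ry":0,"rz":0,"claw":1},{"x":0.0017,"y":-0.0007,"z":0.0042,"rx":0,"ry":0,"rz":0,"claw":1},{"x":0.0017,"y":-0.0007,"z":0.0042,"rx":0,"ry":0,"rz":0,"claw":1},{"x":0.0017,"y":-0.0007,"z":0.0042,"rx":0,"ry":0,"rz":0,"claw":1}]}}

```text
time: 15.35
tool_pos: [0.5327, -0.3289, 0.0234]
tool_rot: [3.141, -0.0, 0.033]
contact_force: [-0.5, -0.1, 0.8]
opening: 0.055
grip_force: 0.0
```

Call:
{"fn": "step_arm", "kwargs": {"steps": [{"x":0,"y":0,"z":-0.01,"rx":0,"ry":0,"rz":0,"claw":1},{"x":0,"y":0,"z":-0.04,"rx":0,"ry":0,"rz":0,"claw":1},{"x":0,"y":0,"z":-0.08,"rx":0,"ry":0,"rz":0,"claw":1},{"x":0,"y":0,"z":-0.13,"rx":0,"ry":0,"rz":0,"claw":1},{"x":0,"y":0,"z":-0.18,"rx":0,"ry":0,"rz":0,"claw":1},{"x":0,"y":0,"z":-0.23,"rx":0,"ry":0,"rz":0,"claw":1},{"x":0,"y":0,"z":-0.28,"rx":0,"ry":0,"rz":0,"claw":1},{"x":0,"y":0,"z":-0.3,"rx":0,"ry":0,"rz":0,"claw":1},{"x":0,"y":0,"z":-0.3,"rx":0,"ry":0,"rz":0,"claw":1},{"x":0,"y":0,"z":-0.3,"rx":0,"ry":0,"rz":0,"claw":1},{"x":0,"y":0,"z":-0.3,"rx":0,"ry":0,"rz":0,"claw":1}]}}

```text
time: 16.27
tool_pos: [0.532, -0.3284, 0.2471]
tool_rot: [-3.14, 0.002, 0.033]
contact_force: [-0.1, -0.1, -0.4]
opening: 0.092
grip_force: 0.0
```

Run:
```python
from h import *
b,q,R,C,p=wcam("w10"); m=cols(b); Z=q[...,2]
near=(abs(q[...,0]-.58)<.1)&(abs(q[...,1]+.327)<.06)
hi=(Z>.045)&(Z<.062)&near&(q[...,0]<.56); print("post",hi.sum(),np.nanmedian(q[hi],0))
for z in (.006,.0135):
    P=q[m["blue"]&near&(abs(Z-z)<.0035)]*1000
    E=[]
    for f in (np.max,np.min):
        r=np.array([(x0,f(t[:,1])) for x0 in np.arange(515,600,4) if len(t:=P[abs(P[:,0]-x0)<2])])
        a=np.polyfit(r[:,0],r[:,1],1); E.append((np.degrees(np.arctan(a[0])),np.polyval(a,582)))
    print(z,np.round(E,2),"front",[np.percentile(P[abs(P[:,1]-y)<2][:,0],1) for y in (-310,-345)])
mv(.52,.32,.25,.235)
```

```text
tool [ 0.532  -0.3284  0.2471] [-3.1402e+00  1.7000e-03  3.2800e-02] t 16.2667
post 433 [ 0.53291313 -0.32890879  0.05337891]
0.006 [[   2.11 -293.29]
 [   2.1  -361.67]] front [np.float64(507.9574150469571), np.float64(509.2797354281795)]
0.0135 [[   2.21 -297.35]
 [   2.2  -356.36]] front [np.float64(512.6850332581735), np.float64(514.6918763422102)]
mv [ 0.0125 -0.8645 -0.0028] [-0.003   0.003  -0.2574]
```

View pics/w10.png

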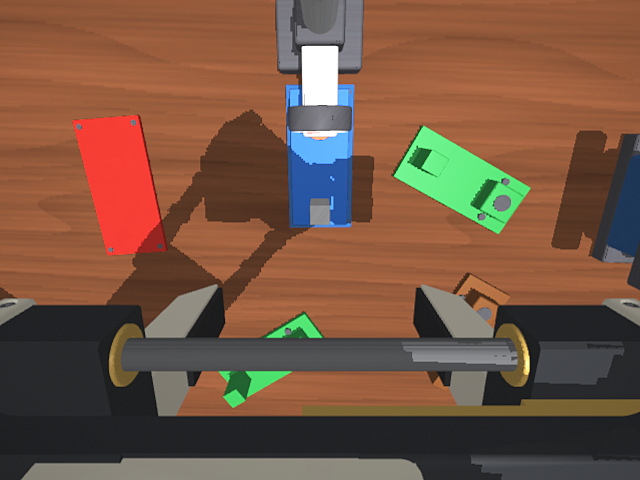

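Blue is within 1 mm and 0.1° of its station. Now to the red pallet.

Call:
{"fn": "step_arm", "kwargs": {"steps": [{"x":0.001,"y":-0.05,"z":0,"rx":0,"ry":0,"rz":-0.02,"claw":1},{"x":0.002,"y":-0.1,"z":0,"rx":0,"ry":0,"rz":-0.04,"claw":1},{"x":0.003,"y":-0.15,"z":0,"rx":0,"ry":0,"rz":-0.06,"claw":1},{"x":0.004,"y":-0.2,"z":0,"rx":0,"ry":0,"rz":-0.08,"claw":1},{"x":0.005,"y":-0.25,"z":0,"rx":0,"ry":0,"rz":-0.1,"claw":1},{"x":0.006,"y":-0.3,"z":0,"rx":0,"ry":0,"rz":-0.12,"claw":1},{"x":0.007,"y":-0.35,"z":0,"rx":0,"ry":0,"rz":-0.14,"claw":1},{"x":0.008,"y":-0.4,"z":0,"rx":0,"ry":0,"rz":-0.16,"claw":1},{"x":0.009,"y":-0.45,"z":0,"rx":0,"ry":0,"rz":-0.18,"claw":1},{"x":0.01,"y":-0.5,"z":0,"rx":0,"ry":0,"rz":-0.2,"claw":1},{"x":0.011,"y":-0.55,"z":0,"rx":0,"ry":0,"rz":-0.22,"claw":1},{"x":0.0125,"y":-0.6,"z":0,"rx":0,"ry":0,"rz":-0.257,"claw":1}]}}

```text
time: 17.32
tool_pos: [0.5261, 0.123, 0.2467]
tool_rot: [-3.141, 0.003, 0.235]
contact_force: [1.5, 0.7, -0.4]
opening: 0.0917
grip_force: 0.0
```

Run:
```python
from h import *
mv(.52,.32,.25,.235)
```

```text
mv [ 0.0533 -0.2574 -0.0045] [-0.0005  0.004   0.0004]
```

Call:
{"fn": "step_arm", "kwargs": {"steps": [{"x":0.01,"y":-0.05,"z":0,"rx":0,"ry":0,"rz":0,"claw":1},{"x":0.02,"y":-0.1,"z":0,"rx":0,"ry":0,"rz":0,"claw":1},{"x":0.03,"y":-0.15,"z":0,"rx":0,"ry":0,"rz":0,"claw":1},{"x":0.04,"y":-0.2,"z":0,"rx":0,"ry":0,"rz":0,"claw":1},{"x":0.053,"y":-0.24,"z":0,"rx":0,"ry":0,"rz":0,"claw":1},{"x":0.053,"y":-0.257,"z":0,"rx":0,"ry":0,"rz":0,"claw":1},{"x":0.053,"y":-0.257,"z":0,"rx":0,"ry":0,"rz":0,"claw":1},{"x":0.053,"y":-0.257,"z":0,"rx":0,"ry":0,"rz":0,"claw":1},{"x":0.053,"y":-0.257,"z":0,"rx":0,"ry":0,"rz":0,"claw":1},{"x":0.053,"y":-0.257,"z":0,"rx":0,"ry":0,"rz":0,"claw":1},{"x":0.053,"y":-0.257,"z":0,"rx":0,"ry":0,"rz":0,"claw":1},{"x":0.053,"y":-0.257,"z":0,"rx":0,"ry":0,"rz":0,"claw":1}]}}

```text
time: 18.32
tool_pos: [0.5214, 0.3168, 0.2485]
tool_rot: [3.141, -0.0, 0.233]
contact_force: [0.0, -0.3, 0.4]
opening: 0.0918
grip_force: 0.0
```

Run:
```python
from h import *
look("w11",.549,.326,"yellow","red")
mv(.497,.315,.0235,.24)
```

```text
tool [0.5214 0.3168 0.2485] [ 3.1415e+00 -2.0000e-04  2.3310e-01] t 18.3167
post n 408 [0.5    0.3162 0.0535]
yellow 808 (array([549.7, 325.9]), array([ 69.2, 149.1]), 12.96) 0.005449867456484653
red 4240 (array([548.1, 328.3]), array([ 58.3, 137.9]), 14.51) 0.013542463727876791
mv [-0.0323 -0.0049  0.3   ] [ 0.0001 -0.0003 -0.0085]
```

Call:
{"fn": "step_arm", "kwargs": {"steps": [{"x":-0.0283,"y":-0.0056,"z":0.0,"rx":0,"ry":0,"rz":-0.025,"claw":1},{"x":-0.0283,"y":-0.0056,"z":0.05,"rx":0,"ry":0,"rz":-0.025,"claw":1},{"x":-0.0283,"y":-0.0056,"z":0.1,"rx":0,"ry":0,"rz":-0.025,"claw":1},{"x":-0.0283,"y":-0.0056,"z":0.15,"rx":0,"ry":0,"rz":-0.025,"claw":1},{"x":-0.0283,"y":-0.0056,"z":0.2,"rx":0,"ry":0,"rz":-0.025,"claw":1},{"x":-0.0283,"y":-0.0056,"z":0.25,"rx":0,"ry":0,"rz":-0.025,"claw":1},{"x":-0.0283,"y":-0.0056,"z":0.28,"rx":0,"ry":0,"rz":-0.025,"claw":1},{"x":-0.0283,"y":-0.0056,"z":0.3,"rx":0,"ry":0,"rz":-0.025,"claw":1},{"x":-0.0283,"y":-0.0056,"z":0.3,"rx":0,"ry":0,"rz":-0.025,"claw":1},{"x":-0.0283,"y":-0.0056,"z":0.3,"rx":0,"ry":0,"rz":-0.025,"claw":-1},{"x":-0.0283,"y":-0.0056,"z":0.3,"rx":0,"ry":0,"rz":-0.025,"claw":-1},{"x":-0.0283,"y":-0.0056,"z":0.3,"rx":0,"ry":0,"rz":-0.025,"claw":-1}]}}

```text
time: 19.37
tool_pos: [0.5005, 0.3174, 0.025]
tool_rot: [-3.141, -0.003, 0.254]
contact_force: [-0.3, -0.4, -0.2]
opening: 0.0765
grip_force: 0.0
```

Call:
{"fn": "step_arm", "kwargs": {"squeeze": 60, "steps": [{"x":0,"y":0,"z":0,"rx":0,"ry":0,"rz":0,"claw":-1},{"x":0,"y":0,"z":0,"rx":0,"ry":0,"rz":0,"claw":-1},{"x":0,"y":0,"z":0,"rx":0,"ry":0,"rz":0,"claw":-1},{"x":0,"y":0,"z":0,"rx":0,"ry":0,"rz":0,"claw":-1},{"x":0,"y":0,"z":0,"rx":0,"ry":0,"rz":0,"claw":-1},{"x":0,"y":0,"z":0,"rx":0,"ry":0,"rz":0,"claw":-1},{"x":0,"y":0,"z":0,"rx":0,"ry":0,"rz":0,"claw":-1},{"x":0,"y":0,"z":0,"rx":0,"ry":0,"rz":0,"claw":-1},{"x":0,"y":0,"z":0,"rx":0,"ry":0,"rz":0,"claw":-1},{"x":0,"y":0,"z":0,"rx":0,"ry":0,"rz":0,"claw":-1},{"x":0,"y":0,"z":0,"rx":0,"ry":0,"rz":0,"claw":-1},{"x":0,"y":0,"z":0,"rx":0,"ry":0,"rz":0,"claw":-1}]}}

```text
time: 20.37
tool_pos: [0.4994, 0.3169, 0.0232]
tool_rot: [3.141, 0.0, 0.254]
contact_force: [-0.1, -1.3, -0.3]
opening: 0.0197
grip_force: 60.0
```

Call:
{"fn": "step_arm", "kwargs": {"steps": [{"x":0,"y":0,"z":-0.01,"rx":0,"ry":0,"rz":0,"claw":-1},{"x":0,"y":0,"z":-0.04,"rx":0,"ry":0,"rz":0,"claw":-1},{"x":0,"y":0,"z":-0.08,"rx":0,"ry":0,"rz":0,"claw":-1},{"x":0,"y":0,"z":-0.12,"rx":0,"ry":0,"rz":0,"claw":-1},{"x":0,"y":0,"z":-0.15,"rx":0,"ry":0,"rz":0,"claw":-1},{"x":0,"y":0,"z":-0.15,"rx":0,"ry":0,"rz":0,"claw":-1},{"x":0,"y":0,"z":-0.15,"rx":0,"ry":0,"rz":0,"claw":-1},{"x":0,"y":0,"z":-0.15,"rx":0,"ry":0,"rz":0,"claw":-1},{"x":0,"y":0,"z":-0.15,"rx":0,"ry":0,"rz":0,"claw":-1}]}}

```text
time: 21.12
tool_pos: [0.4981, 0.3164, 0.1335]
tool_rot: [3.141, 0.004, 0.254]
contact_force: [-0.1, 0.2, -4.8]
opening: 0.0193
grip_force: 60.0
```

Run:
```python
from h import *
held("w12","red")
a=np.radians(5.9); x,y=np.array([.5437,-.1099])-.05*np.array([np.cos(a),np.sin(a)]); print(x,y)
mv(x,y,.136,a)
```

```text
tool [0.4981 0.3164 0.1335] [3.1407 0.0043 0.2543] t 21.1167
held 25198 slope [-0.00580288 -0.00185816] z-TCP -0.010220972710130463
yaw [14.09057329 11.35731982] mid y at TCP x 1.4039312117089366 width 60.87358636654284 rear x-TCP 121.29780780117164
0.49396485914414123 -0.11503962683936234
mv [-0.1503  0.5555 -0.0021] [0.0014 0.0051 0.1927]
```

Call:
{"fn": "step_arm", "kwargs": {"steps": [{"x":-0.006,"y":0.02,"z":0,"rx":0,"ry":0,"rz":0,"claw":-1},{"x":-0.015,"y":0.06,"z":0,"rx":0,"ry":0,"rz":0.02,"claw":-1},{"x":-0.03,"y":0.11,"z":0,"rx":0,"ry":0,"rz":0.04,"claw":-1},{"x":-0.044,"y":0.16,"z":0,"rx":0,"ry":0,"rz":0.06,"claw":-1},{"x":-0.057,"y":0.21,"z":0,"rx":0,"ry":0,"rz":0.08,"claw":-1},{"x":-0.07,"y":0.26,"z":0,"rx":0,"ry":0,"rz":0.1,"claw":-1},{"x":-0.084,"y":0.31,"z":0,"rx":0,"ry":0,"rz":0.12,"claw":-1},{"x":-0.097,"y":0.36,"z":0,"rx":0,"ry":0,"rz":0.14,"claw":-1},{"x":-0.11,"y":0.41,"z":0,"rx":0,"ry":0,"rz":0.16,"claw":-1},{"x":-0.124,"y":0.46,"z":0,"rx":0,"ry":0,"rz":0.18,"claw":-1},{"x":-0.138,"y":0.51,"z":0,"rx":0,"ry":0,"rz":0.193,"claw":-1},{"x":-0.145,"y":0.535,"z":0,"rx":0,"ry":0,"rz":0.193,"claw":-1}]}}

```text
time: 22.17
tool_pos: [0.4944, -0.1026, 0.1348]
tool_rot: [3.141, 0.002, 0.1]
contact_force: [0.3, -0.6, -3.8]
opening: 0.0193
grip_force: 60.0
```

Call:
{"fn": "step_arm", "kwargs": {"steps": [{"x":-0.001,"y":0.021,"z":0,"rx":0,"ry":0,"rz":0,"claw":-1},{"x":-0.001,"y":0.021,"z":0,"rx":0,"ry":0,"rz":0,"claw":-1},{"x":-0.001,"y":0.021,"z":0,"rx":0,"ry":0,"rz":0,"claw":-1},{"x":-0.001,"y":0.021,"z":0,"rx":0,"ry":0,"rz":0,"claw":-1},{"x":-0.001,"y":0.021,"z":0,"rx":0,"ry":0,"rz":0,"claw":-1},{"x":-0.001,"y":0.021,"z":0,"rx":0,"ry":0,"rz":0,"claw":-1}]}}

```text
time: 22.67
tool_pos: [0.4959, -0.1133, 0.1356]
tool_rot: [-3.141, 0.0, 0.104]
contact_force: [-0.8, -0.3, -4.0]
opening: 0.0195
grip_force: 60.0
```

```bash
cat >> h.py <<'E'
def fitrect(q,k,L,Wd):
    "minAreaRect of 3D points"
    (c,s,a)=cv2.minAreaRect((q[k][:,:2]*1000).astype(np.float32)); return np.round(c,1),np.round(s,1),round(a,2)
def held2(name,col):
    "pallet plate in tool frame: yaw rel. tool and mid offset (mm)"
    b,q,R,C,p=wcam(name); m=cols(b); s=robot.observe(); T=Ro.from_euler('xyz',s['tool_rot']).as_matrix()
    P=((q-s['tool_pos'])@T)*1000; k=m[col]&(abs(P[...,2]-10)<4); P=P[k]
    r=np.array([(x,t[:,1].min(),t[:,1].max()) for x in np.arange(30,112,4) if len(t:=P[abs(P[:,0]-x)<2])])
    A=np.polyfit(r[:,0],r[:,1],1);B=np.polyfit(r[:,0],r[:,2],1); Mid=(A+B)/2
    print("held: dpsi(deg)",-np.degrees(np.arctan(Mid[0])),"ty mid at post",Mid[1],"width",B[1]-A[1]+70*(B[0]-A[0]),"rear",np.median([P[abs(P[:,1]-y)<2][:,0].max() for y in range(-24,25,4)]))
E
python3 - <<'E'
from h import *
held2("w13","red")
a=np.radians(5.9)
mv(.494,-.115,.0255,a)
E
```

```text
tool [ 0.4959 -0.1133  0.1356] [-3.1413e+00  5.0000e-04  1.0420e-01] t 22.6667
held: dpsi(deg) -0.42807676324547184 ty mid at post -0.15776397294725442 width 59.710616178895805 rear 119.5256013364869
mv [-0.0028  0.0018  0.1469] [-0.0002  0.0003  0.0016]
```

Run:
```python
from h import *
b=cv2.imread("pics/w10.png"); d=np.load("w10.npy"); p=camera_params("wrist"); m=cols(b)
T=np.eye(4);T[:3,:3]=Ro.from_euler('xyz',[-3.1402,.0017,.0328]).as_matrix();T[:3,3]=[.532,-.3284,.2471]
M=T@p['hand_eye'];R=M[:3,:3].T;C=M[:3,3]
k=m["red"].copy(); k[:, 200:]=0
print(rect(k,R,C,p,.006))
```

```text
(array([ 543.6, -111.3]), array([ 71.3, 149.4]), 6.16)
```

Call:
{"fn": "step_arm", "kwargs": {"steps": [{"x":-0.003,"y":0.003,"z":0.04,"rx":0,"ry":0,"rz":-0.011,"claw":-1},{"x":-0.003,"y":0.003,"z":0.08,"rx":0,"ry":0,"rz":-0.011,"claw":-1},{"x":-0.003,"y":0.003,"z":0.11,"rx":0,"ry":0,"rz":-0.011,"claw":-1},{"x":-0.003,"y":0.003,"z":0.13,"rx":0,"ry":0,"rz":-0.011,"claw":-1},{"x":-0.003,"y":0.003,"z":0.142,"rx":0,"ry":0,"rz":-0.011,"claw":-1},{"x":-0.003,"y":0.003,"z":0.146,"rx":0,"ry":0,"rz":-0.011,"claw":-1},{"x":-0.003,"y":0.003,"z":0.146,"rx":0,"ry":0,"rz":-0.011,"claw":-1},{"x":-0.003,"y":0.003,"z":0.146,"rx":0,"ry":0,"rz":-0.011,"claw":-1},{"x":-0.003,"y":0.003,"z":0.146,"rx":0,"ry":0,"rz":-0.011,"claw":-1},{"x":-0.003,"y":0.003,"z":0.146,"rx":0,"ry":0,"rz":-0.011,"claw":-1},{"x":-0.003,"y":0.003,"z":0.146,"rx":0,"ry":0,"rz":-0.011,"claw":-1}]}}

```text
time: 23.63
tool_pos: [0.4944, -0.117, 0.0271]
tool_rot: [3.141, -0.001, 0.111]
contact_force: [-0.5, -0.2, -3.9]
opening: 0.0199
grip_force: 60.0
```

Run:
```python
from h import *
b,q,R,C,p=wcam("w14")
mv(.4939,-.1158,.0234,.113)
```

```text
tool [ 0.4944 -0.117   0.0271] [ 3.1408e+00 -1.4000e-03  1.1140e-01] t 23.6333
mv [-0.0004 -0.0017  0.0047] [ 0.0008 -0.0014 -0.0021]
```

View pics/w14.png

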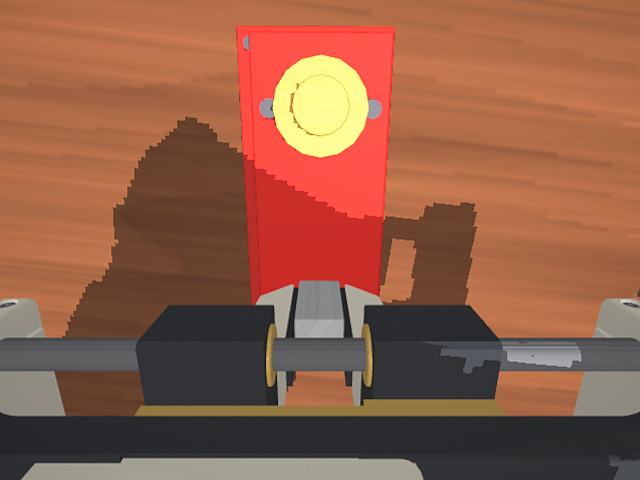

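The left rim is ~9 px and the right ~3 px, so I shift 1.5 mm left, lower and release.

Call:
{"fn": "step_arm", "kwargs": {"steps": [{"x":0,"y":-0.002,"z":0,"rx":0,"ry":0,"rz":-0.001,"claw":-1},{"x":0,"y":-0.002,"z":0.002,"rx":0,"ry":0,"rz":-0.001,"claw":-1},{"x":0,"y":-0.002,"z":0.004,"rx":0,"ry":0,"rz":-0.001,"claw":-1},{"x":0,"y":-0.002,"z":0.005,"rx":0,"ry":0,"rz":-0.001,"claw":-1},{"x":0,"y":-0.002,"z":0.005,"rx":0,"ry":0,"rz":-0.001,"claw":-1},{"x":0,"y":-0.002,"z":0.005,"rx":0,"ry":0,"rz":-0.001,"claw":-1},{"x":0,"y":-0.002,"z":0.005,"rx":0,"ry":0,"rz":-0.001,"claw":1},{"x":0,"y":-0.002,"z":0.005,"rx":0,"ry":0,"rz":-0.001,"claw":1},{"x":0,"y":-0.002,"z":0.005,"rx":0,"ry":0,"rz":-0.001,"claw":1},{"x":0,"y":-0.002,"z":0.005,"rx":0,"ry":0,"rz":-0.001,"claw":1},{"x":0,"y":-0.002,"z":0.005,"rx":0,"ry":0,"rz":-0.001,"claw":1},{"x":0,"y":-0.002,"z":0.005,"rx":0,"ry":0,"rz":-0.001,"claw":1}]}}

```text
time: 24.68
tool_pos: [0.4939, -0.1154, 0.0225]
tool_rot: [3.142, -0.0, 0.112]
contact_force: [0.1, 0.5, 0.1]
opening: 0.0547
grip_force: 0.0
```

Call:
{"fn": "step_arm", "kwargs": {"steps": [{"x":0,"y":0,"z":-0.01,"rx":0,"ry":0,"rz":0,"claw":1},{"x":0,"y":0,"z":-0.04,"rx":0,"ry":0,"rz":0,"claw":1},{"x":0,"y":0,"z":-0.08,"rx":0,"ry":0,"rz":0,"claw":1},{"x":0,"y":0,"z":-0.13,"rx":0,"ry":0,"rz":0,"claw":1},{"x":0,"y":0,"z":-0.18,"rx":0,"ry":0,"rz":0,"claw":1},{"x":0,"y":0,"z":-0.23,"rx":0,"ry":0,"rz":0,"claw":1},{"x":0,"y":0,"z":-0.28,"rx":0,"ry":0,"rz":0,"claw":1},{"x":0,"y":0,"z":-0.3,"rx":0,"ry":0,"rz":0,"claw":1},{"x":0,"y":0,"z":-0.3,"rx":0,"ry":0,"rz":0,"claw":1},{"x":0,"y":0,"z":-0.3,"rx":0,"ry":0,"rz":0,"claw":1},{"x":0,"y":0,"z":-0.3,"rx":0,"ry":0,"rz":0,"claw":1}]}}

```text
time: 25.6
tool_pos: [0.4931, -0.1151, 0.2466]
tool_rot: [-3.141, 0.002, 0.112]
contact_force: [1.3, 0.5, -0.2]
opening: 0.0917
grip_force: 0.0
```

```bash
cat >> h.py <<'E'
def check(name,col,cx,cy,yaw):
    "station vs pallet edges of the same colour, in an approximate station frame (mm), split by height"
    b,q,R,C,p=wcam(name); m=cols(b); a=np.radians(yaw); d=(q[...,:2]-[cx,cy])*1000
    X=d[...,0]*np.cos(a)+d[...,1]*np.sin(a); Y=-d[...,0]*np.sin(a)+d[...,1]*np.cos(a); Z=q[...,2]
    near=(abs(X)<90)&(abs(Y)<50)
    hi=(Z>.045)&(Z<.062)&near&(X<-20); print("post",np.round([np.nanmedian(X[hi]),np.nanmedian(Y[hi])],1))
    for z in (.0055,.0135):
        k=m[col]&near&(abs(Z-z)<.0035); x,y=X[k],Y[k]; E=[]
        for f in (np.max,np.min):
            r=np.array([(t,f(y[abs(x-t)<2])) for t in range(-60,61,4) if (abs(x-t)<2).sum()>0])
            P=np.polyfit(r[:,0],r[:,1],1); P=np.polyfit(*r[abs(r[:,1]-np.polyval(P,r[:,0]))<1.2].T,1); E.append((round(np.degrees(P[0]),2),round(P[1],2)))
        print(z,"L/R (yaw,y)",E,"front/rear",[np.round(np.median([f(x[abs(y-t)<2]) for t in range(-24,25,4) if (abs(y-t)<2).any()]),1) for f in (np.min,np.max)])
E
python3 - <<'E'
from h import *
check("w15","red",.5437,-.1105,6)
mv(.515,.09,.25,.0316)
E
```

```text
tool [ 0.4931 -0.1151  0.2466] [-3.1408e+00  1.8000e-03  1.1210e-01] t 25.6
post [-49.8   0.5]
0.0055 L/R (yaw,y) [(np.float64(0.23), np.float64(35.14)), (np.float64(0.09), np.float64(-33.5))] front/rear [np.float64(-74.3), np.float64(74.3)]
0.0135 L/R (yaw,y) [(np.float64(0.1), np.float64(30.06)), (np.float64(5.51), np.float64(-25.11))] front/rear [np.float64(-69.7), np.float64(69.0)]
mv [ 0.0598 -0.2684 -0.005 ] [-0.0016  0.0035  0.1025]
```

Red is on its station within 1 mm. Next, yellow.

Call:
{"fn": "step_arm", "kwargs": {"steps": [{"x":0.01,"y":-0.05,"z":0,"rx":0,"ry":0,"rz":0.102,"claw":1},{"x":0.02,"y":-0.1,"z":0,"rx":0,"ry":0,"rz":0.102,"claw":1},{"x":0.03,"y":-0.15,"z":0,"rx":0,"ry":0,"rz":0.102,"claw":1},{"x":0.045,"y":-0.2,"z":0,"rx":0,"ry":0,"rz":0.102,"claw":1},{"x":0.055,"y":-0.25,"z":0,"rx":0,"ry":0,"rz":0.102,"claw":1},{"x":0.06,"y":-0.268,"z":0,"rx":0,"ry":0,"rz":0.102,"claw":1},{"x":0.06,"y":-0.268,"z":0,"rx":0,"ry":0,"rz":0.102,"claw":1},{"x":0.06,"y":-0.268,"z":0,"rx":0,"ry":0,"rz":0.102,"claw":1},{"x":0.06,"y":-0.268,"z":0,"rx":0,"ry":0,"rz":0.102,"claw":1},{"x":0.06,"y":-0.268,"z":0,"rx":0,"ry":0,"rz":0.102,"claw":1},{"x":0.06,"y":-0.268,"z":0,"rx":0,"ry":0,"rz":0.102,"claw":1},{"x":0.06,"y":-0.268,"z":0,"rx":0,"ry":0,"rz":0.102,"claw":1}]}}

```text
time: 26.65
tool_pos: [0.516, 0.0883, 0.2475]
tool_rot: [3.141, 0.0, 0.03]
contact_force: [0.7, -0.6, 0.2]
opening: 0.0918
grip_force: 0.0
```

Run:
```python
from h import *
b,q,R,C,p=wcam("w16"); m=cols(b); Z=q[...,2]
near=(abs(q[...,0]-.555)<.12)&(abs(q[...,1]-.1)<.06)
hi=(Z>.045)&(Z<.062)&near&(q[...,0]<.54); P=np.nanmedian(q[hi],0); print("post",hi.sum(),P)
print(rect(m["yellow"]&near,R,C,p,.014))
k=m["yellow"]&(abs(q[...,0]-.55)<.12)&(abs(q[...,1]-.326)<.07)&(abs(Z-.0055)<.005)
print("yellow station",rect(k,R,C,p,.006),k.sum(),q[k].max(0),np.argwhere(k).min(0))
mv(P[0],P[1],.0235,.03)
```

```text
tool [0.516  0.0883 0.2475] [3.1414e+00 2.0000e-04 3.0300e-02] t 26.65
post 417 [0.50617844 0.09977311 0.05335288]
(array([555.7, 101.7]), array([ 59.2, 138.4]), 2.49)
yellow station (array([548.8, 325. ]), array([ 69.3, 149. ]), 13.05) 8819 [0.62825941 0.37504837 0.00825436] [91 44]
mv [-0.0127 -0.0154  0.2988] [ 0.0002 -0.      0.0008]
```

Call:
{"fn": "step_arm", "kwargs": {"steps": [{"x":-0.0127,"y":-0.0154,"z":0.0,"rx":0,"ry":0,"rz":-0.017,"claw":1},{"x":-0.0127,"y":-0.0154,"z":0.05,"rx":0,"ry":0,"rz":-0.017,"claw":1},{"x":-0.0127,"y":-0.0154,"z":0.1,"rx":0,"ry":0,"rz":-0.017,"claw":1},{"x":-0.0127,"y":-0.0154,"z":0.15,"rx":0,"ry":0,"rz":-0.017,"claw":1},{"x":-0.0127,"y":-0.0154,"z":0.2,"rx":0,"ry":0,"rz":-0.017,"claw":1},{"x":-0.0127,"y":-0.0154,"z":0.25,"rx":0,"ry":0,"rz":-0.017,"claw":1},{"x":-0.0127,"y":-0.0154,"z":0.28,"rx":0,"ry":0,"rz":-0.017,"claw":1},{"x":-0.0127,"y":-0.0154,"z":0.298,"rx":0,"ry":0,"rz":-0.017,"claw":1},{"x":-0.0127,"y":-0.0154,"z":0.298,"rx":0,"ry":0,"rz":-0.017,"claw":1},{"x":-0.0127,"y":-0.0154,"z":0.298,"rx":0,"ry":0,"rz":-0.017,"claw":-1},{"x":-0.0127,"y":-0.0154,"z":0.298,"rx":0,"ry":0,"rz":-0.017,"claw":-1},{"x":-0.0127,"y":-0.0154,"z":0.298,"rx":0,"ry":0,"rz":-0.017,"claw":-1}]}}

```text
time: 27.7
tool_pos: [0.5071, 0.1008, 0.0256]
tool_rot: [3.142, -0.003, 0.046]
contact_force: [0.4, -1.1, -0.1]
opening: 0.0762
grip_force: 0.0
```

Call:
{"fn": "step_arm", "kwargs": {"squeeze": 60, "steps": [{"x":0,"y":0,"z":0,"rx":0,"ry":0,"rz":0,"claw":-1},{"x":0,"y":0,"z":0,"rx":0,"ry":0,"rz":0,"claw":-1},{"x":0,"y":0,"z":0,"rx":0,"ry":0,"rz":0,"claw":-1},{"x":0,"y":0,"z":0,"rx":0,"ry":0,"rz":0,"claw":-1},{"x":0,"y":0,"z":0,"rx":0,"ry":0,"rz":0,"claw":-1},{"x":0,"y":0,"z":0,"rx":0,"ry":0,"rz":0,"claw":-1},{"x":0,"y":0,"z":0,"rx":0,"ry":0,"rz":0,"claw":-1},{"x":0,"y":0,"z":0,"rx":0,"ry":0,"rz":0,"claw":-1},{"x":0,"y":0,"z":0,"rx":0,"ry":0,"rz":0,"claw":-1},{"x":0,"y":0,"z":0,"rx":0,"ry":0,"rz":0,"claw":-1},{"x":0,"y":0,"z":0,"rx":0,"ry":0,"rz":0,"claw":-1},{"x":0,"y":0,"z":0,"rx":0,"ry":0,"rz":0,"claw":-1}]}}

```text
time: 28.7
tool_pos: [0.5061, 0.1006, 0.024]
tool_rot: [3.141, 0.0, 0.045]
contact_force: [0.6, -1.2, -0.8]
opening: 0.0197
grip_force: 60.0
```

Call:
{"fn": "step_arm", "kwargs": {"steps": [{"x":0,"y":0,"z":-0.01,"rx":0,"ry":0,"rz":0,"claw":-1},{"x":0,"y":0,"z":-0.04,"rx":0,"ry":0,"rz":0,"claw":-1},{"x":0,"y":0,"z":-0.08,"rx":0,"ry":0,"rz":0,"claw":-1},{"x":0,"y":0,"z":-0.12,"rx":0,"ry":0,"rz":0,"claw":-1},{"x":0,"y":0,"z":-0.15,"rx":0,"ry":0,"rz":0,"claw":-1},{"x":0,"y":0,"z":-0.15,"rx":0,"ry":0,"rz":0,"claw":-1},{"x":0,"y":0,"z":-0.15,"rx":0,"ry":0,"rz":0,"claw":-1},{"x":0,"y":0,"z":-0.15,"rx":0,"ry":0,"rz":0,"claw":-1},{"x":0,"y":0,"z":-0.15,"rx":0,"ry":0,"rz":0,"claw":-1}]}}

```text
time: 29.45
tool_pos: [0.5048, 0.1006, 0.1348]
tool_rot: [3.142, 0.004, 0.045]
contact_force: [-0.0, -0.2, -3.8]
opening: 0.0198
grip_force: 60.0
```

Run:
```python
from h import *
held2("w17","yellow")
a=np.radians(13); x,y=np.array([.5492,.3255])-.05*np.array([np.cos(a),np.sin(a)]); print(x,y)
mv(x,y,.136,a)
```

```text
tool [0.5048 0.1006 0.1348] [3.1415 0.0039 0.0453] t 29.45
held: dpsi(deg) -0.20116637597980028 ty mid at post 0.010806445598486647 width 59.49032583096257 rear 119.25395708306561
0.5004814967607383 0.31425244728280677
mv [ 0.007  -0.2849 -0.0016] [-0.0004  0.0048 -0.2312]
```

Call:
{"fn": "step_arm", "kwargs": {"steps": [{"x":0.001,"y":-0.02,"z":0,"rx":0,"ry":0,"rz":-0.02,"claw":-1},{"x":0.002,"y":-0.06,"z":0,"rx":0,"ry":0,"rz":-0.06,"claw":-1},{"x":0.003,"y":-0.105,"z":0,"rx":0,"ry":0,"rz":-0.1,"claw":-1},{"x":0.004,"y":-0.15,"z":0,"rx":0,"ry":0,"rz":-0.14,"claw":-1},{"x":0.005,"y":-0.195,"z":0,"rx":0,"ry":0,"rz":-0.18,"claw":-1},{"x":0.0055,"y":-0.24,"z":0,"rx":0,"ry":0,"rz":-0.21,"claw":-1},{"x":0.0055,"y":-0.27,"z":0,"rx":0,"ry":0,"rz":-0.235,"claw":-1},{"x":0.0055,"y":-0.285,"z":0,"rx":0,"ry":0,"rz":-0.235,"claw":-1},{"x":0.0055,"y":-0.285,"z":0,"rx":0,"ry":0,"rz":-0.235,"claw":-1},{"x":0.0055,"y":-0.285,"z":0,"rx":0,"ry":0,"rz":-0.235,"claw":-1},{"x":0.0055,"y":-0.285,"z":0,"rx":0,"ry":0,"rz":-0.235,"claw":-1},{"x":0.0055,"y":-0.285,"z":0,"rx":0,"ry":0,"rz":-0.235,"claw":-1}]}}

```text
time: 30.5
tool_pos: [0.5007, 0.3129, 0.1362]
tool_rot: [3.141, 0.001, 0.228]
contact_force: [-0.5, -0.9, -3.4]
opening: 0.0198
grip_force: 60.0
```

Run:
```python
from h import *
held2("w18","yellow")
mv(.5005,.3143,.0265,np.radians(13.2))
```

```text
tool [0.5007 0.3129 0.1362] [3.141e+00 9.000e-04 2.282e-01] t 30.5
held: dpsi(deg) -0.21211403965891412 ty mid at post 0.1708746374119734 width 59.48790422058552 rear 119.1869509849241
mv [ 0.     -0.0019  0.1466] [ 0.0005  0.0006 -0.0029]
```

Call:
{"fn": "step_arm", "kwargs": {"steps": [{"x":0,"y":-0.001,"z":0.04,"rx":0,"ry":0,"rz":-0.002,"claw":-1},{"x":0,"y":-0.001,"z":0.08,"rx":0,"ry":0,"rz":-0.002,"claw":-1},{"x":0,"y":-0.001,"z":0.11,"rx":0,"ry":0,"rz":-0.002,"claw":-1},{"x":0,"y":-0.001,"z":0.13,"rx":0,"ry":0,"rz":-0.002,"claw":-1},{"x":0,"y":-0.001,"z":0.142,"rx":0,"ry":0,"rz":-0.002,"claw":-1},{"x":0,"y":-0.001,"z":0.146,"rx":0,"ry":0,"rz":-0.002,"claw":-1},{"x":0,"y":-0.001,"z":0.146,"rx":0,"ry":0,"rz":-0.002,"claw":-1},{"x":0,"y":-0.001,"z":0.146,"rx":0,"ry":0,"rz":-0.002,"claw":-1},{"x":0,"y":-0.001,"z":0.146,"rx":0,"ry":0,"rz":-0.002,"claw":-1},{"x":0,"y":-0.001,"z":0.146,"rx":0,"ry":0,"rz":-0.002,"claw":-1},{"x":0,"y":-0.001,"z":0.146,"rx":0,"ry":0,"rz":-0.002,"claw":-1}]}}

```text
time: 31.47
tool_pos: [0.5008, 0.3153, 0.0279]
tool_rot: [-3.141, -0.002, 0.232]
contact_force: [0.6, -0.7, -3.6]
opening: 0.0198
grip_force: 60.0
```

Run:
```python
from h import *
b,q,R,C,p=wcam("w19")
mv(.5005,.3143,.0234,np.radians(13.2))
```

```text
tool [0.5008 0.3153 0.0279] [-3.1414e+00 -1.6000e-03  2.3160e-01] t 31.4667
mv [-0.0005  0.0012  0.0058] [-0.0002 -0.0015  0.0016]
```

View pics/w19.png

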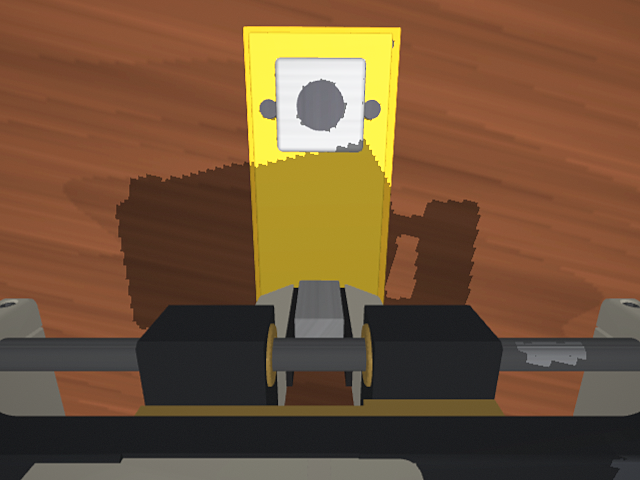

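The rims look even (6 and 8 px). Lower and release.

Call:
{"fn": "step_arm", "kwargs": {"steps": [{"x":0,"y":0,"z":0,"rx":0,"ry":0,"rz":0,"claw":-1},{"x":0,"y":0,"z":0.002,"rx":0,"ry":0,"rz":0,"claw":-1},{"x":0,"y":0,"z":0.004,"rx":0,"ry":0,"rz":0,"claw":-1},{"x":0,"y":0,"z":0.005,"rx":0,"ry":0,"rz":0,"claw":-1},{"x":0,"y":0,"z":0.005,"rx":0,"ry":0,"rz":0,"claw":-1},{"x":0,"y":0,"z":0.005,"rx":0,"ry":0,"rz":0,"claw":-1},{"x":0,"y":0,"z":0.005,"rx":0,"ry":0,"rz":0,"claw":1},{"x":0,"y":0,"z":0.005,"rx":0,"ry":0,"rz":0,"claw":1},{"x":0,"y":0,"z":0.005,"rx":0,"ry":0,"rz":0,"claw":1},{"x":0,"y":0,"z":0.005,"rx":0,"ry":0,"rz":0,"claw":1},{"x":0,"y":0,"z":0.005,"rx":0,"ry":0,"rz":0,"claw":1},{"x":0,"y":0,"z":0.005,"rx":0,"ry":0,"rz":0,"claw":1}]}}

```text
time: 32.52
tool_pos: [0.5005, 0.3151, 0.0232]
tool_rot: [3.142, -0.0, 0.231]
contact_force: [0.3, 0.2, 0.4]
opening: 0.0549
grip_force: 0.0
```

Call:
{"fn": "step_arm", "kwargs": {"steps": [{"x":0,"y":0,"z":-0.01,"rx":0,"ry":0,"rz":0,"claw":1},{"x":0,"y":0,"z":-0.04,"rx":0,"ry":0,"rz":0,"claw":1},{"x":0,"y":0,"z":-0.08,"rx":0,"ry":0,"rz":0,"claw":1},{"x":0,"y":0,"z":-0.13,"rx":0,"ry":0,"rz":0,"claw":1},{"x":0,"y":0,"z":-0.18,"rx":0,"ry":0,"rz":0,"claw":1},{"x":0,"y":0,"z":-0.23,"rx":0,"ry":0,"rz":0,"claw":1},{"x":0,"y":0,"z":-0.28,"rx":0,"ry":0,"rz":0,"claw":1},{"x":0,"y":0,"z":-0.3,"rx":0,"ry":0,"rz":0,"claw":1},{"x":0,"y":0,"z":-0.3,"rx":0,"ry":0,"rz":0,"claw":1},{"x":0,"y":0,"z":-0.3,"rx":0,"ry":0,"rz":0,"claw":1},{"x":0,"y":0,"z":-0.3,"rx":0,"ry":0,"rz":0,"claw":1}]}}

```text
time: 33.43
tool_pos: [0.4997, 0.3147, 0.2471]
tool_rot: [3.141, 0.002, 0.231]
contact_force: [-0.1, -0.3, 0.1]
opening: 0.0918
grip_force: 0.0
```

Run:
```python
from h import *
check("w20","yellow",.5492,.3255,13)
b,d=read_camera("top"); cv2.imwrite("pics/top1.png",b)
```

```text
tool [0.4997 0.3147 0.2471] [3.1411e+00 2.2000e-03 2.3150e-01] t 33.4333
post [-49.3   0.2]Traceback (most recent call last):
  File "<stdin>", line 2, in <module>
  File "h.py", line 77, in check
    P=np.polyfit(r[:,0],r[:,1],1); P=np.polyfit(*r[abs(r[:,1]-np.polyval(P,r[:,0]))<1.2].T,1); E.append((round(np.degrees(P[0]),2),round(P[1],2)))
                                     ~~~~~~~~~~^^^^^^^^^^^^^^^^^^^^^^^^^^^^^^^^^^^^^^^^^^^^^^
    raise TypeError("expected non-empty vector for x")
TypeError: expected non-empty vector for x
```

Run:
```python
from h import *
b,q,R,C,p=wcam("w21"); m=cols(b); Z=q[...,2]
near=(abs(q[...,0]-.549)<.11)&(abs(q[...,1]-.326)<.07)
for lo,hi in ((.002,.0085),(.0105,.017)):
    k=m["yellow"]&near&(Z>lo)&(Z<hi); k=cv2.morphologyEx(k.astype(np.uint8),cv2.MORPH_OPEN,np.ones((2,2),np.uint8))>0
    print(k.sum(),rect(k,R,C,p,.006 if lo<.01 else .014))
b,d=read_camera("top"); cv2.imwrite("pics/top1.png",b)
```

```text
tool [0.4996 0.3147 0.2466] [3.1408 0.0032 0.2315] t 33.4833
864 (array([548.3, 324.5]), array([ 69.3, 148.9]), 13.03)
4843 (array([547.5, 325.1]), array([ 59.6, 138.7]), 13.12)
```

View pics/top1.png

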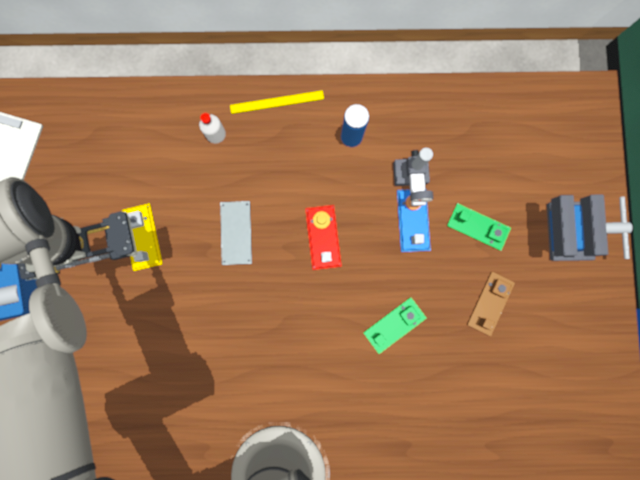

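Yellow (145,237), red (323,238) and blue (414,220) all sit on their own plates, and grey (236,233) is free. The can, bottle and gauge have not moved, and the gripper is clear. Handing in.

```bash
python3 -c "
from h import *
print(robot.hand_in())"
```

```text
the job is handed in; nothing more can be done
None
```

All three pallets now sit on their own-colour stations, each within about 1 mm and 0.2° by the wrist camera. The grey plate is free, the gauge, spray can and oil bottle look unmoved in the last picture, and the job was handed in at about 34 s; no verdict came back.

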